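Hang the rinse pail by its swing handle

TASK

Swing the folded wire handle of the blue pail upright while the pail stays standing where it is. Then pick the pail up by that handle and hang it on the two prongs of the yellow hook carriage, setting it down onto them gently by feel, without dropping it onto them or pressing hard, so that it hangs still and level in the hooks. Leave the pots and tools on the bench where they are.

Things in the scene. Friction and masses are not known exactly. Their poses are not given: they have to be found in the camera images.
- pail_center (a point): centre of the round blue metal pail, half-way up (50 mm above its underside): open, 100 mm high, 120 mm across the rim, 100 mm at the foot, 0.35 to 0.6 kg, loose. z is up, y runs from one handle ear to the other; the folded handle lies on the -x side, which faces the robot's left (world +y) to within 0.35 rad.
- bail (a joint): angle of the wire handle (bail): 0 = folded level on the pail's -x side, 1.571 = upright, 3.1 = folded to the other side; starts at 0 to 0.2. It stays where it is left; under 1 N on the bar moves it. Folded, the bar is 9 mm from the rim: no finger passes between, but a closed fingertip slanting down towards the pail can go under the bar from outside and push it up and over.
- bail_bar (a point): middle of the handle's straight bar, 74 mm from the pivot line. The bar runs along y (the pail's y): wire 6 mm thick, straight 48 mm either side of the middle, with a red sleeve 10 mm thick on the middle 40 mm (grip here). Beyond, the wire bends back to the ears, 66 mm either side. The x axis points from the bar to the pivot.
- pail: the pail with its handle; origin at the centre of the pail's underside, axes as for pail_center.
- post: fixed hanging post with a yellow carriage bearing two hook prongs. Origin on the bench straight below the middle of the seats; z up; the prongs point to -x, 36 mm either side in y (64 mm free between). The bar must hang along y, red sleeve between the prongs. Foot plate 12 mm thick, x -55 to 105 mm, 130 mm wide; upright 16 x 30 mm at x = 90 mm, 262 mm high; carriage front face at x = 75 mm.
- jar_green: green paint jar, 44 mm across, 55 mm high, standing close beside the pail; origin at its underside. Leave it.
- jar_orange: orange paint jar, 44 mm across, 55 mm high, standing beside the post; origin at its underside. Leave it.
- tub: white open tub, 70 mm across, 60 mm high, at the back; origin at its underside. Leave it.
- white_bottle: white bottle, 52 mm across, 90 mm high, at the left; origin at its underside. Leave it.
- clear_jar: clear jar with white lid, 68 mm across, 85 mm high, at the right; origin at its underside. Leave it.
- round_form: large plain pale round craft form, 210 mm across, 200 mm high, at the robot's right; origin at its underside. Leave it.
- brush: brush lying on the bench in the middle, near the robot; origin at its underside. Leave it.
- palette_knife: palette knife lying on the bench at the left; origin at its underside. Leave it.
- pail_pivot (a point): middle of the handle's pivot line on the pail's axis, 97 mm above the underside; the pivot line runs along y; axes as for pail_center.
- post_seat (a point): middle of the seats, at the mid height of the carriage, 230 mm above the bench; axes as for post. The carriage is clamped fast by hand anywhere within 15 mm above or below, and that is NOT measured here: the seated bar's centre is 215 to 245 mm above the bench. Feel for it (the pail's weight leaves the hand as the prongs take it) or look.
- post_column (a point): top of the upright. Prongs: round bar 8 mm thick bent to an open trough, floor 14 mm long, 34 mm wide (centre lines) 14 mm higher. Tips end 21 mm in front of the seats and reach 11 mm above the seated bar's centre, the undersides 11 mm below it. With the handle upright the rim is 71 mm below the bar: come in from the -x side so that the prongs pass between rim and bar. Nothing gives.
Things that resemble listed ones, but are neither listed nor needed, are in the scene too. Of the things like the pail, leave any that is pink; of the rest the smaller one is meant.

How it is judged:
By the outcome, as a careful person would: the job done as asked, in the order asked, and still so for the second after the job is handed in, with the robot touching nothing.
It also fails if it takes over 72 s, if anything falls off the work surface, if the arm or the gripper's body presses on something with over 40 N, if the wrist force passes 120 N, or if a joint passes its speed limit or range.

ROBOT

A 6-joint arm with a two-finger parallel gripper is mounted at the origin on the work surface. World frame = base frame: x ahead of the robot, y to its left, z up, the work surface at z = 0. Lengths are in m, angles in degrees, forces in N, time in s.
With the tool pointing down it reaches from about 0.375 to 0.9 m from the base axis. Payload 3.1 kg.
Tool frame: the origin (TCP) lies on the centre line of the jaws, within the pads' length; the fingertips stand 8 mm ahead of it and the grasp point (between the pads) lies 11 mm behind it; y points along the fingers, x is the direction in which the jaws open and shut, and the axes are right-handed (so a half turn about y gives the same grasp; the last joint's range is limited). The gripper opens to 87 mm and grips with 3 to 60 N. Pads are 19 mm wide; open, the fingers measure 117 mm over their backs; the gripper's body (75 mm by 190 mm) begins 51 mm behind the grasp point.
Start: joints at [-75.774, 30.224, 82.088, -0, 67.689, -10.227], TCP at [0.259, -0.569, 0.231] pointing down, gripper open.
Joint ranges: [-176.69, 176.69], [-43.24, 126.21], [12.49, 139.97], [-82, 262], [0, 151.66], [-163.58, 163.58]. Speed limits (degrees/s): [159.86, 159.86, 180, 180, 180, 180].

INTERFACE

Orientations are given as a 3x3 rotation matrix whose columns are the frame's x, y, z axes.
In Python, from rig import read_state, imaging, job, spotter gives the robot as it stands.
- The arm moves only by the tool apply_moves, never from a script. Its argument "steps" is a list of rows, each an object of numbers: "x", "y", "z": the shift along the world's x, y, z in mm; "spin": the turn about the world's z in rad. In form: [{"x": .., "y": .., "z": .., "spin": ..}, ...]. A call has 1 to 12 rows; each row shifts and turns the pose as measured when the row begins; what a row does not reach is not made up. A row lasts 1/10 s, in which the tool goes at most 50 mm and 8.59 degrees, less where a joint would pass 70% of its speed; a pose out of reach is approached as far as the arm can. A call is refused whole if a number of a shift passes 50 or a number of a turn 0.15, either way. A call with a gripper value outside its range is refused whole. "grip" is the finger opening in mm, from 0 to 87, set as the call begins (left out, the last holds). The fingers move at their own pace and stop on an object; the grip force is fixed at half the most. Time passes only in rows, so rows that do not move let the fingers close. It gives the time, the measured TCP pose, the force and the opening at its end, in the units of the state.
- read_state(): the state, without advancing time (a new reading comes with each control period).
- imaging.capture(name): name is "scene" or "top"; returns the picture (384x512x3 uint8, red, green, blue); there is no depth.
- imaging.camera_params(name): a dict with "fov_y" (degrees; the focal length in pixels is half the picture's height over the tangent of half this angle, whatever the lens; pixels are square), "cx", "cy" (the principal point, pixels), "R" (3x3) and "t" (3): a world point X has camera coordinates R X + t. Camera axes: x right, y down, z forward; pixel columns grow to the right and rows downward; lengths in m; the calibration is good to about 2 mm. A picture is of the moment at which its call begins. camera_params takes no time and is no camera call.
- job.hand_in(): hands the job in, once; it reports no verdict.
Trained networks look in the newest picture that a camera, given by its name, has taken for a name from the list of things; names that differ only in an ending like _2 or _b are one class to them, and where a whole thing is asked for, a point or a joint stands for the part that bears it (a point fixed in the world has none). Each returns a list of dicts, best first, with "score" (0 to 1); they miss things now and then, are a little off and sometimes report something else, mostly with a low value. They report only what shows in the picture. A call takes as long as a camera call. They do not tell look-alikes from the thing itself.
- spotter.cut_out(name, camera): "mask" (384x512 bool, what is visible of it) and "rect" ([left, top, width, height] in pixels, round what is visible of it).
The state is a dict: "time_s": time; "joint_positions": joint angles; "qvel": joint speeds; "tau": joint torques, N m; "position": TCP position; "tcp_rot": TCP orientation; "force": force on the tool from outside, world axes, zero at the start; "moment": the same for the moment, N m; "opening": opening from 0.0 (shut) to 1.0 (fully open).
Only numpy, scipy, OpenCV 4.12 (cv2) and the standard library are available. Lean on these libraries where they do the work, as an engineer would, in place of code of your own. Each camera call takes 0.05 s, during which the arm holds its last target.

## Working session

There is one attempt and no reset: what is moved stays moved. The work goes in short steps, Python scripts to look and compute and a tool call to move; the robot and the scene stay as the last step left them, time stands still between calls to the robot, and variables do not carry over. Pictures are saved under pics/ and viewed, and the job is handed in when it is done.

Besides the shell and the picture viewer there is one more tool, called after "Request:" as a command line: name --argument value ..., lists and objects as JSON in quotes. apply_moves: Moves the arm, as the interface text tells. Its arguments: {"type":"object","properties":{"steps":{"type":"array"},"grip":{"type":"number"}},"required":["steps"]}

```bash
ls; mkdir -p pics; python3 - <<'E'
from rig import read_state, imaging, job, spotter
import cv2,json
s=read_state()
for k,v in s.items(): print(k,v)
for n in("scene","top"):
    im=imaging.capture(n); cv2.imwrite(f"pics/{n}0.png",im[:,:,::-1]); print(imaging.camera_params(n))
E
```

```text
pics
time_s 0.0
joint_positions [-7.57745938e+01  3.02792288e+01  8.21593900e+01 -5.21916100e-04
  6.76861645e+01 -1.02271613e+01]
qvel [-0.02183418 -0.00992761 -0.00780435 -0.07544045 -0.00151422  0.04619921]
tau [-1.43524649e-03 -4.40047109e+01 -1.76590580e+01  6.31056377e-02
  5.81152167e-02 -1.76462609e-04]
position [ 0.25855598 -0.56820958  0.22955211]
tcp_rot [[ 4.13942359e-01 -5.43353843e-04  9.10302932e-01]
 [-9.10300568e-01  2.10902373e-03  4.13942543e-01]
 [-2.14476775e-03 -9.99997628e-01  3.78398945e-04]]
force [ 0.42335886 -0.22400841  0.19356178]
moment [-0.00201461  0.04187778 -0.01488371]
opening 0.99876307559533
{'fov_y': 48.38930695146004, 'cx': 251.91359065345, 'cy': 182.46158394388678, 'R': array([[ 0.10612039,  0.99419619, -0.01767482],
       [ 0.61426594, -0.07952386, -0.78508172],
       [-0.78193082,  0.07245614, -0.61913996]]), 't': array([-0.04407479, -0.19168529,  1.88863152])}
{'fov_y': 57.78031371728429, 'cx': 258.23974428236596, 'cy': 193.8875082821569, 'R': array([[ 0.00394901, -0.99996673,  0.00713755],
       [-0.98085377, -0.00526307, -0.19467456],
       [ 0.19470564, -0.00623212, -0.98084192]]), 't': array([-0.04617565,  0.58720621,  1.4136096 ])}
```

View pics/scene0.png

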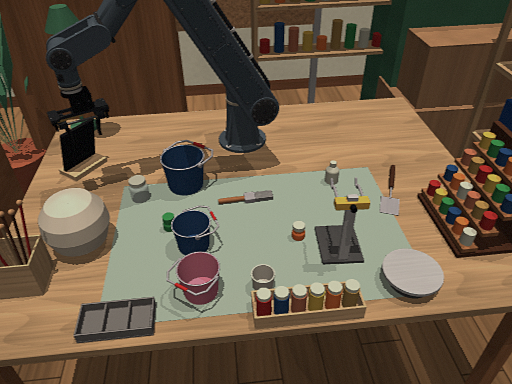

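View pics/top0.png

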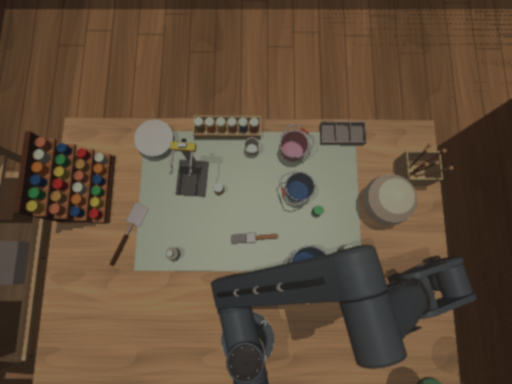

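```bash
cat > h.py <<'E'
from rig import read_state, imaging, job, spotter
import cv2, numpy as np
from scipy.optimize import least_squares
def P(n,X):
    c=imaging.camera_params(n); f=192/np.tan(np.radians(c['fov_y']/2))
    q=np.atleast_2d(X)@c['R'].T+c['t']; return np.c_[f*q[:,0]/q[:,2]+c['cx'],f*q[:,1]/q[:,2]+c['cy']]
def ray(n,u,v):
    c=imaging.camera_params(n); f=192/np.tan(np.radians(c['fov_y']/2))
    d=c['R'].T@np.array([(u-c['cx'])/f,(v-c['cy'])/f,1]); return -c['R'].T@c['t'],d/np.linalg.norm(d)
def atz(n,u,v,z):
    o,d=ray(n,u,v); return o+d*(z-o[2])/d[2]
def tri(a,b):
    r=least_squares(lambda X:np.r_[P('scene',X)[0]-a,P('top',X)[0]-b],[.6,0,.1]); return r.x,r.fun
def crop(im,x0,y0,w,h,s,name):
    c=cv2.resize(im[y0:y0+h,x0:x0+w],None,fx=s,fy=s,interpolation=cv2.INTER_CUBIC); cv2.imwrite(f'pics/{name}.png',c[:,:,::-1]); return c
E
python3 - <<'E'
from h import *
s=cv2.imread('pics/scene0.png')[:,:,::-1]; t=cv2.imread('pics/top0.png')[:,:,::-1]
a=cv2.resize(s[195:265,150:235],None,fx=4.6,fy=4.6,interpolation=2)
b=cv2.resize(t[155:225,260:345],None,fx=4.6,fy=4.6,interpolation=2)
c=cv2.resize(s[170:270,295:380],None,fx=4.6,fy=4.6,interpolation=2)
d=cv2.resize(t[125:205,155:255],None,fx=4.6,fy=4.6,interpolation=2)
cv2.imwrite('pics/c1.png',np.hstack([a,b])[:,:,::-1]);cv2.imwrite('pics/c2.png',c[:,:,::-1]);cv2.imwrite('pics/c3.png',d[:,:,::-1])
for n in('scene','top'):
  for k in('pail','bail','post','jar_green','jar_orange','bail_bar','post_seat'):
    try:
      for r in spotter.cut_out(k,n)[:4]: print(n,k,round(r['score'],2),r['rect'])
    except Exception as e: print(n,k,e)
E
```

```text
scene pail 0.93 [159.7, 142.6, 46.7, 53.7]
scene pail 0.76 [171.3, 208.5, 45.4, 45.2]
scene pail 0.56 [168.5, 248.9, 49.4, 57.2]
scene pail 0.56 [326.5, 160.1, 12.9, 24.3]
scene bail 0.68 [204.1, 215.1, 15.5, 23.0]
scene bail 0.67 [167.3, 271.3, 30.7, 24.7]
scene post 0.74 [313.5, 179.8, 56.2, 85.3]
scene jar_green 0.68 [162.3, 213.9, 10.4, 20.2]
scene jar_orange 0.71 [291.4, 221.8, 11.1, 19.7]
scene bail_bar 0.63 [191.9, 145.8, 20.0, 5.4]
scene bail_bar 0.57 [186.7, 204.8, 31.4, 34.4]
scene bail_bar 0.47 [174.8, 284.6, 20.1, 6.7]
scene post_seat 0.75 [316.7, 176.1, 54.1, 91.8]
top pail 0.93 [280.2, 174.3, 35.2, 30.7]
top pail 0.87 [280.5, 122.0, 32.2, 40.2]
top pail 0.71 [283.0, 245.7, 42.5, 19.1]
top post 0.95 [168.0, 138.0, 40.5, 58.5]
top jar_green 0.56 [312.3, 203.1, 12.4, 13.3]
top jar_green 0.16 [164.6, 246.3, 20.1, 13.4]
top jar_orange 0.6 [213.5, 181.0, 10.8, 10.0]
top bail_bar 0.41 [300.8, 129.5, 15.3, 10.8]
top post_seat 0.72 [168.6, 140.0, 37.0, 56.6]
top post_seat 0.41 [244.3, 136.5, 15.3, 19.1]
```

View pics/c1.png

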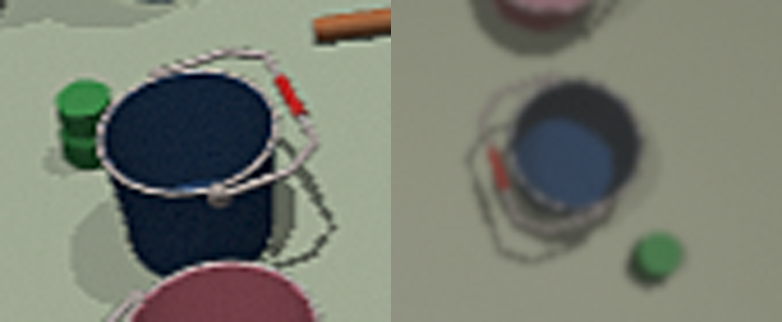

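View pics/c2.png

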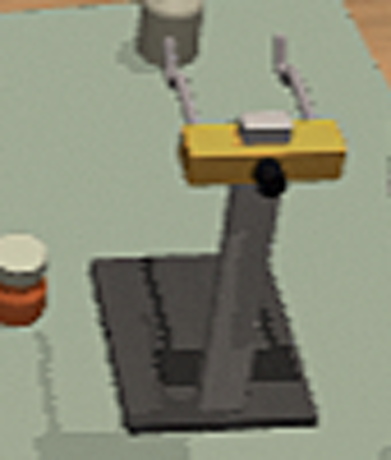

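View pics/c3.png

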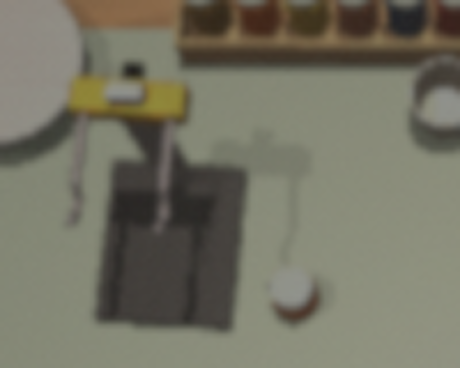

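```bash
python3 - <<'E'
from h import *
s=cv2.imread('pics/scene0.png')[:,:,::-1].astype(int); t=cv2.imread('pics/top0.png')[:,:,::-1].astype(int)
def red(im,x0,y0,w,h):
    c=im[y0:y0+h,x0:x0+w]; W=np.clip(c[...,0]-np.maximum(c[...,1],c[...,2])-25,0,None).astype(float)
    v,u=np.mgrid[y0:y0+h,x0:x0+w]; m=W.sum(); cu,cv=(W*u).sum()/m,(W*v).sum()/m
    C=np.array([[(W*(u-cu)**2).sum(),(W*(u-cu)*(v-cv)).sum()],[0,(W*(v-cv)**2).sum()]])/m;C[1,0]=C[0,1]
    w_,V=np.linalg.eigh(C); L=np.sqrt(12*w_[1]); e=V[:,1]
    if e[1]<0:e=-e
    return np.array([cu,cv]),e,L,(W>0).sum()
rs=red(s,203,203,20,22); rt=red(t,274,180,18,20); print(rs,rt)
X,f=tri(rs[0],rt[0]); print('bar',X,f)
# direction: at bar z plane
for n,r in(('scene',rs),('top',rt)):
    p=[atz(n,*(r[0]+k*r[2]/2*r[1]),X[2]) for k in(-1,1)]; d=p[1]-p[0]; print(n,p,np.linalg.norm(d),np.degrees(np.arctan2(d[1],d[0])))
# rim fit
rim_s=np.array([[99,140],[274,125],[190,70],[185,190],[115,95],[140,182]])/4.6+[150,195]
rim_t=(np.array([[510,150],[640,145],[575,82],[570,210]])-[391,0])/4.6+[260,155]
for n,rr in(('scene',rim_s),('top',rim_t)):
    p=np.array([atz(n,*q,.1) for q in rr])[:,:2]
    r=least_squares(lambda x:np.hypot(*(p-x[:2]).T)-.06,[.55,-.15]); r2=least_squares(lambda x:np.hypot(*(p-x[:2]).T)-x[2],[.55,-.15,.06]);print(n,r.x,r.fun*1e3,r2.x)
E
```

```text
(array([212.49392097, 215.17971125]), array([0.49419573, 0.86935066]), np.float64(9.096408280976421), np.int64(28)) (array([283.00785855, 191.4891945 ]), array([0.3130563 , 0.94973457]), np.float64(8.112165756923385), np.int64(24))
bar [ 0.58975798 -0.14352038  0.09962814] [-0.28560607  0.00131938 -0.37110742 -0.0078042 ]
scene [array([ 0.57023341, -0.14915336,  0.09962814]), array([ 0.60907591, -0.13622489,  0.09962814])] 0.04093757649282435 18.40967743722318
top [array([ 0.60592246, -0.13996994,  0.09962814]), array([ 0.57361474, -0.15010355,  0.09962814])] 0.03385969400030415 -162.58549765424038
scene [ 0.61517025 -0.21177594] [-1.22502961 -0.67280745 -2.91720733  0.3968744   2.00339317 -2.22517221] [ 0.61529001 -0.21216291  0.05913537]
top [ 0.61042078 -0.21532993] [-1.49162799 -1.5624672  -1.11739165 -1.03362389] [ 0.61038879 -0.21528696  0.05869752]
```

```bash
python3 - <<'E'
from h import *
from itertools import product
tc=np.array([[115,160],[247,168],[232,330],[97,322]])/4.6+[155,125]
# post frame corners: top view right=-y world, up=+x world
for n,q in(('top',tc),):
    for r in q: print(n,r,atz(n,*r,.012))
sc=np.array([[95,262],[128,425],[315,415]])/4.6+[295,170]
for r in sc: print('scene',atz('scene',*r,.012))
# fit pose: corners in post frame; top order: far-left(+y? ) 
C={'fl':(105,65),'fr':(105,-65),'nr':(-55,-65),'nl':(-55,65)}
obs=[('top',tc[0],'fl'),('top',tc[1],'fr'),('top',tc[2],'nr'),('top',tc[3],'nl'),('scene',sc[0],'nr'),('scene',sc[1],'fr'),('scene',sc[2],'fl')]
def res(p):
    c,s=np.cos(p[2]),np.sin(p[2]); o=[]
    for n,q,k in obs:
        x,y=np.array(C[k])/1e3; o+=list(P(n,[p[0]+c*x-s*y,p[1]+s*x+c*y,.012])[0]-q)
    return o
r=least_squares(res,[.6,.15,0],loss='soft_l1'); print(r.x,np.degrees(r.x[2]),np.round(res(r.x),1))
# project model onto pictures
p=r.x
def W(x,y,z): c,s=np.cos(p[2]),np.sin(p[2]); return [p[0]+(c*x-s*y)/1e3,p[1]+(s*x+c*y)/1e3,z/1e3]
for n,off,f in(('scene',(295,170),'c2'),('top',(155,125),'c3')):
    im=cv2.imread(f'pics/{f}.png')
    def pt(X): return tuple(((P(n,X)[0]+.5-np.array(off))*4.6-.5).astype(int))
    for zz,col in((215,(255,0,0)),(230,(0,255,0)),(245,(0,0,255))):
        for y in(36,-36):
            cv2.circle(im,pt(W(-21,y,zz+11)),3,col,1)
            cv2.line(im,pt(W(75,y,zz)),pt(W(0,y,zz)),col,1)
    a=[pt(W(*C[k],12)) for k in('fl','fr','nr','nl','fl')]
    for i in range(4): cv2.line(im,a[i],a[i+1],(0,255,255),1)
    cv2.circle(im,pt(W(90,0,262)),4,(255,0,255),1)
    cv2.imwrite(f'pics/{f}o.png',cv2.resize(im,None,fx=1.6 if n=="top" else 1.28,fy=1.6 if n=="top" else 1.28))
E
```

```text
top [180.        159.7826087] [0.74912545 0.30446727 0.012     ]
top [208.69565217 161.52173913] [0.74187459 0.17686295 0.012     ]
top [205.43478261 196.73913043] [0.58263745 0.18600153 0.012     ]
top [176.08695652 195.        ] [0.58966511 0.31387758 0.012     ]
scene [0.5951158  0.19556708 0.012     ]
scene [0.74949064 0.18293558 0.012     ]
scene [0.7560752  0.30846653 0.012     ]
[ 0.64493456  0.24950828 -0.04659416] -2.6696489480557872 [-1.1 -0.8 -0.6 -1.1 -0.2 -1.  -0.7 -0.8 -3.  -1.5 -1.2 -0.6  0.  -0.8]
```

View pics/c2o.png

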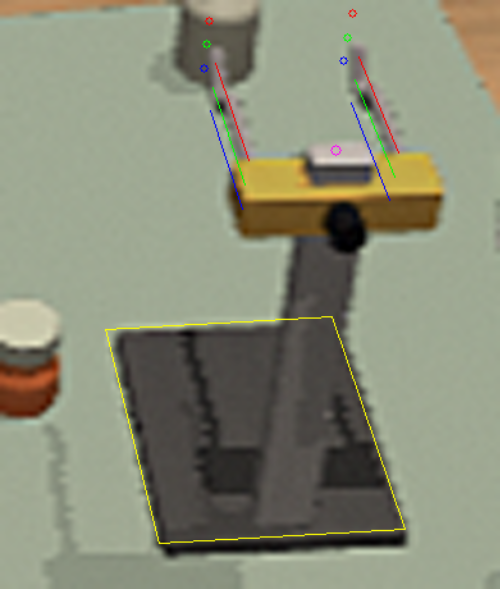

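View pics/c3o.png

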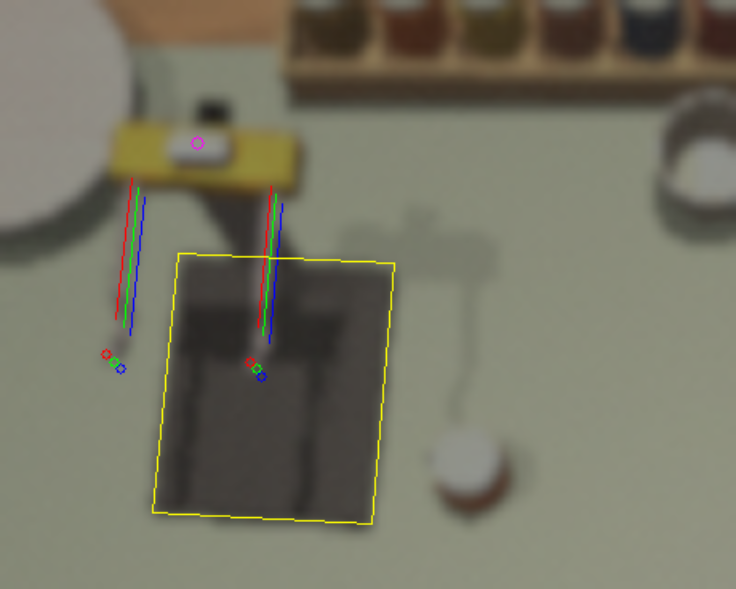

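```bash
cat > post.py <<'E'
from h import *
S=lambda q:(np.array(q)/1.28+.5)/4.6-.5+np.array([295,170])
T=lambda q:(np.array(q)/1.6+.5)/4.6-.5+np.array([155,125])
C={'fl':(105,65,12),'fr':(105,-65,12),'nr':(-55,-65,12),'nl':(-55,65,12),'col':(90,0,262)}
obs=[('top',T((180,255)),'fl'),('top',T((395,265)),'fr'),('top',T((372,523)),'nr'),('top',T((155,513)),'nl'),('top',T((200,147)),'col'),
('scene',S((118,333)),'nr'),('scene',S((164,541)),'fr'),('scene',S((405,531)),'fl'),('scene',S((338,151)),'col'),
('scene',S((214,48)),'tr'),('scene',S((356,46)),'tl'),('top',T((118,352)),'tl'),('top',T((260,352)),'tr')]
def res(p):
    c,s=np.cos(p[2]),np.sin(p[2]); o=[]
    D=dict(C); D['tl']=(-21,36,p[3]*1e3+9);D['tr']=(-21,-36,p[3]*1e3+9)
    for n,q,k in obs:
        x,y,z=np.array(D[k])/1e3; o+=list(P(n,[p[0]+c*x-s*y,p[1]+s*x+c*y,z])[0]-q)
    return o
if __name__=='__main__':
    r=least_squares(res,[.6,.15,0,.23],loss='soft_l1'); print(r.x,np.degrees(r.x[2]))
    for o,e in zip(obs,np.array(res(r.x)).reshape(-1,2)): print(o[0],o[2],e.round(1))
E
python3 post.py
```

```text
[ 0.646726    0.25072972 -0.05717348  0.23006676] -3.2757993254355884
top fl [-0.2 -0.8]
top fr [-0.2 -0.4]
top nr [-0.4 -0.2]
top nl [-0.6 -0.6]
top col [-0.4 -1. ]
scene nr [-1.4 -0.5]
scene fr [-0.8  0.6]
scene fl [0.4 0.2]
scene col [-0.   0.2]
scene tr [-0.7  0.2]
scene tl [-0.7 -0.5]
top tl [-0.7  0.9]
top tr [-0.8  2.1]
```

Request:
apply_moves --steps '[{"x": 30,"y": 38,"z": 10,"spin": -0.06},{"x": 30,"y": 38,"z": 10,"spin": -0.06},{"x": 30,"y": 38,"z": 0,"spin": 0},{"x": 30,"y": 38,"z": 0,"spin": 0},{"x": 30,"y": 38,"z": 0,"spin": 0},{"x": 30,"y": 38,"z": 0,"spin": 0},{"x": 30,"y": 38,"z": 0,"spin": 0},{"x": 30,"y": 38,"z": 0,"spin": 0},{"x": 30,"y": 38,"z": 0,"spin": 0},{"x": 30,"y": 38,"z": 0,"spin": 0},{"x": 30,"y": 38,"z": 0,"spin": 0},{"x": 0,"y": 0,"z": 0,"spin": 0}]' --grip 20

```text
time_s: 2.0
position: [0.5972, -0.1387, 0.2533]
tcp_rot: [[0.29, 0.008, 0.957], [-0.957, -0.008, 0.29], [0.01, -1.0, 0.005]]
force: [-0.3, -1.0, -0.3]
opening: 0.234
```

```bash
python3 - <<'E'
from h import *
s=read_state(); print(s['position'],s['tcp_rot'],s['force'],s['opening'])
a=imaging.capture('scene');b=imaging.capture('top')
cv2.imwrite('pics/s1.png',a[:,:,::-1]);cv2.imwrite('pics/t1.png',b[:,:,::-1])
A=cv2.resize(a[150:280,140:270],None,fx=3,fy=3,interpolation=2);B=cv2.resize(b[130:260,220:350],None,fx=3,fy=3,interpolation=2)
cv2.imwrite('pics/st1.png',np.hstack([A,B])[:,:,::-1])
E
```

```text
[ 0.59717792 -0.13868931  0.25325677] [[ 0.28982919  0.00775196  0.95704699]
 [-0.95703074 -0.00763092  0.28988607]
 [ 0.00955034 -0.99994084  0.0052072 ]] [-0.29076057 -0.99789293 -0.3116321 ] 0.23353101728245754
```

View pics/st1.png

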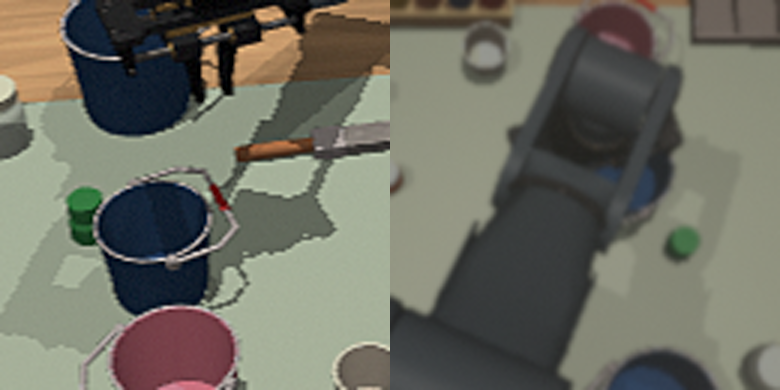

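Request:
apply_moves --steps '[{"x": -7,"y": -5,"z": -40,"spin": 0},{"x": 0,"y": 0,"z": -40,"spin": 0},{"x": 0,"y": 0,"z": -35,"spin": 0},{"x": 0,"y": 0,"z": -15,"spin": 0},{"x": 0,"y": 0,"z": 0,"spin": 0}]' --grip 20

```text
time_s: 2.6
position: [0.584, -0.156, 0.1217]
tcp_rot: [[0.279, 0.008, 0.96], [-0.96, -0.015, 0.279], [0.017, -1.0, 0.004]]
force: [-0.3, -0.7, -0.4]
opening: 0.229
```

```bash
cat > look.py <<'E'
from h import *
import sys
s=read_state(); print(s['time_s'],s['position'],s['force'],s['moment'],s['opening']*87)
a=imaging.capture('scene'); n=sys.argv[1]; x0,y0,w,h=map(int,sys.argv[2:6])
crop(a,x0,y0,w,h,min(780//w,580//h),n); cv2.imwrite(f'pics/{n}_full.png',a[:,:,::-1])
E
python3 look.py d1 155 150 90 80
```

```text
2.6 [ 0.58396406 -0.15603121  0.12168901] [-0.34001018 -0.65744821 -0.4233571 ] [0.0020527  0.00837301 0.06395796] 19.937282670163835
```

View pics/d1.png

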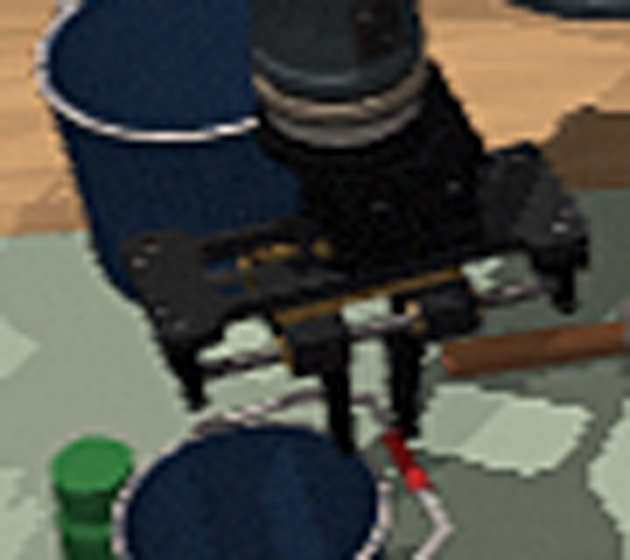

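Request:
apply_moves --steps '[{"x": 6,"y": 12,"z": 0,"spin": 0},{"x": 0,"y": 0,"z": 0,"spin": 0},{"x": 0,"y": 0,"z": 0,"spin": 0}]'

```text
time_s: 2.95
position: [0.5923, -0.1462, 0.1262]
tcp_rot: [[0.276, 0.015, 0.961], [-0.961, -0.018, 0.276], [0.022, -1.0, 0.009]]
force: [0.1, 0.5, -0.5]
opening: 0.228
```

```bash
python3 look.py d2 155 150 90 80
```

```text
2.95 [ 0.59225031 -0.14624533  0.12617303] [ 0.13576547  0.4936857  -0.45064364] [ 0.06027612 -0.00396667  0.01390959] 19.875664928323204
```

View pics/d2.png

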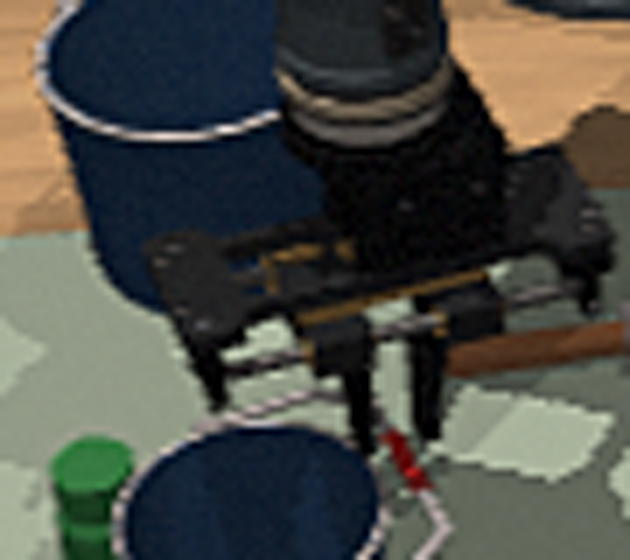

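Request:
apply_moves --steps '[{"x": -1,"y": 3,"z": -12,"spin": 0},{"x": 0,"y": 0,"z": 0,"spin": 0}]'

```text
time_s: 3.2
position: [0.5921, -0.1429, 0.115]
tcp_rot: [[0.276, 0.018, 0.961], [-0.961, -0.019, 0.276], [0.024, -1.0, 0.012]]
force: [-0.9, 0.6, -0.2]
opening: 0.23
```

Request:
apply_moves --steps '[{"x": 0,"y": 0,"z": 0,"spin": 0}]'

```text
time_s: 3.3
position: [0.5922, -0.1428, 0.1149]
tcp_rot: [[0.276, 0.018, 0.961], [-0.961, -0.02, 0.277], [0.024, -1.0, 0.012]]
force: [-0.4, 0.8, -0.0]
opening: 0.229
```

```bash
python3 look.py d3 185 190 50 40
```

```text
3.3 [ 0.59216515 -0.14279384  0.11487511] [-0.44049534  0.76262926 -0.02592953] [-0.00617268  0.02772347 -0.02070133] 19.92063926444721
```

View pics/d3.png

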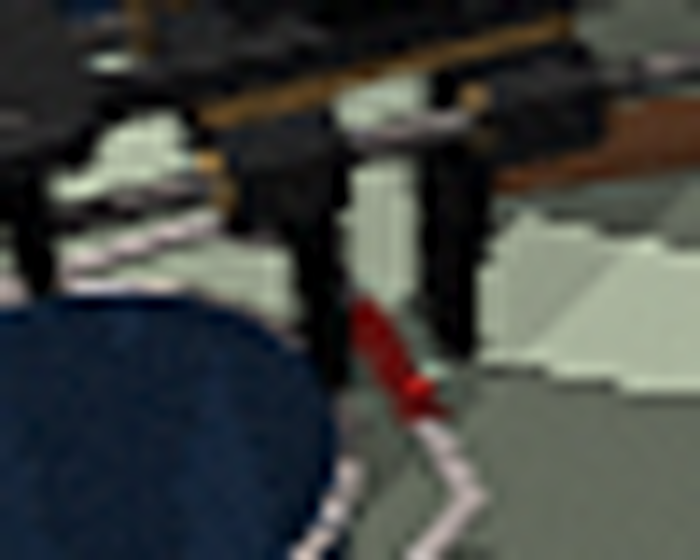

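Request:
apply_moves --steps '[{"x": -1,"y": -0.5,"z": -3,"spin": 0},{"x": 0,"y": 0,"z": 0,"spin": 0}]'

```text
time_s: 3.55
position: [0.5906, -0.1431, 0.1113]
tcp_rot: [[0.276, 0.017, 0.961], [-0.961, -0.019, 0.277], [0.023, -1.0, 0.011]]
force: [0.3, 0.8, 1.2]
opening: 0.231
```

Request:
apply_moves --steps '[{"x": 0,"y": 0,"z": -2,"spin": 0},{"x": 0,"y": 0,"z": 0,"spin": 0}]'

```text
time_s: 3.75
position: [0.5905, -0.1432, 0.1091]
tcp_rot: [[0.276, 0.017, 0.961], [-0.961, -0.019, 0.277], [0.023, -1.0, 0.011]]
force: [-0.2, -0.3, -0.4]
opening: 0.23
```

Request:
apply_moves --steps '[{"x": 0,"y": 0,"z": -1,"spin": 0},{"x": 0,"y": 0,"z": 0,"spin": 0}]'

```text
time_s: 3.95
position: [0.5908, -0.1434, 0.1083]
tcp_rot: [[0.276, 0.017, 0.961], [-0.961, -0.019, 0.276], [0.023, -1.0, 0.011]]
force: [-0.7, 1.2, 1.7]
opening: 0.233
```

Request:
apply_moves --steps '[{"x": 0,"y": 0,"z": 0,"spin": 0},{"x": 0,"y": 0,"z": 0,"spin": 0}]' --grip 13

```text
time_s: 4.15
position: [0.5909, -0.1435, 0.1084]
tcp_rot: [[0.276, 0.018, 0.961], [-0.961, -0.019, 0.276], [0.023, -1.0, 0.011]]
force: [0.0, -0.7, -0.2]
opening: 0.17
```

```bash
python3 look.py d4 185 190 50 40
```

```text
4.15 [ 0.59087436 -0.14346222  0.10836954] [ 0.03861461 -0.70828548 -0.19103619] [ 0.02928066  0.01344384 -0.03900698] 14.753936364025378
```

View pics/d4.png

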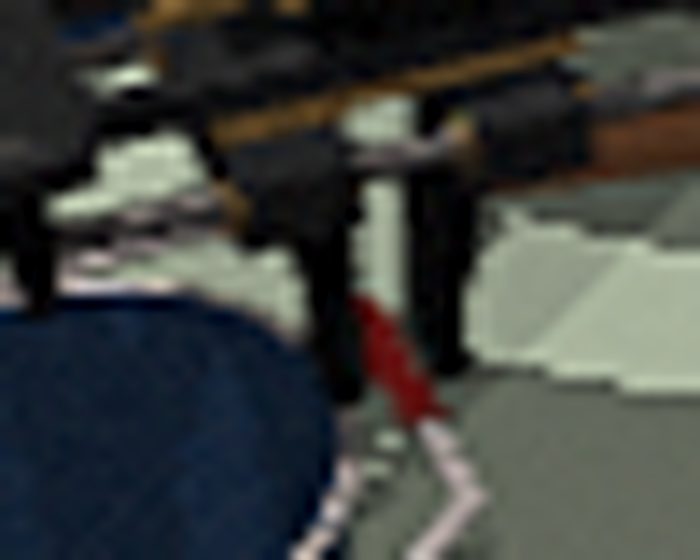

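Request:
apply_moves --steps '[{"x": 0,"y": 0,"z": -1,"spin": 0},{"x": 0,"y": 0,"z": 0,"spin": 0}]' --grip 13

```text
time_s: 4.4
position: [0.591, -0.1437, 0.1079]
tcp_rot: [[0.276, 0.018, 0.961], [-0.961, -0.02, 0.277], [0.024, -1.0, 0.012]]
force: [-0.3, 0.5, 0.4]
opening: 0.149
```

Request:
apply_moves --steps '[{"x": 0,"y": 0,"z": -1,"spin": 0},{"x": 0,"y": 0,"z": 0,"spin": 0}]'

```text
time_s: 4.6
position: [0.591, -0.1436, 0.1079]
tcp_rot: [[0.276, 0.018, 0.961], [-0.961, -0.02, 0.277], [0.024, -1.0, 0.012]]
force: [-0.3, -0.0, 0.0]
opening: 0.154
```

Request:
apply_moves --steps '[{"x": 0,"y": 0,"z": -2,"spin": 0}]'

```text
time_s: 4.7
position: [0.5912, -0.1436, 0.1072]
tcp_rot: [[0.277, 0.019, 0.961], [-0.961, -0.02, 0.277], [0.025, -1.0, 0.012]]
force: [-4.0, 3.2, 19.6]
opening: 0.15
```

Request:
apply_moves --steps '[{"x": 0,"y": 0,"z": -2,"spin": 0}]'

```text
time_s: 4.8
position: [0.5912, -0.1436, 0.1072]
tcp_rot: [[0.277, 0.019, 0.961], [-0.961, -0.021, 0.277], [0.025, -1.0, 0.012]]
force: [-5.5, 2.3, 17.1]
opening: 0.151
```

Request:
apply_moves --steps '[{"x": 0,"y": 0,"z": 0.6,"spin": 0},{"x": 0,"y": 0,"z": 0,"spin": 0}]' --grip 11

```text
time_s: 5.0
position: [0.5908, -0.1428, 0.1083]
tcp_rot: [[0.277, 0.019, 0.961], [-0.961, -0.02, 0.277], [0.024, -1.0, 0.013]]
force: [0.2, -0.1, -0.5]
opening: 0.134
```

Request:
apply_moves --steps '[{"x": 0,"y": 0,"z": 0,"spin": 0}]' --grip 9.5

```text
time_s: 5.1
position: [0.5906, -0.1424, 0.1078]
tcp_rot: [[0.277, 0.018, 0.961], [-0.961, -0.019, 0.277], [0.024, -1.0, 0.012]]
force: [-0.1, 0.5, -0.7]
opening: 0.115
```

Request:
apply_moves --steps '[{"x": 0,"y": 0,"z": 0,"spin": 0}]'

```text
time_s: 5.2
position: [0.5906, -0.1423, 0.1074]
tcp_rot: [[0.277, 0.018, 0.961], [-0.961, -0.019, 0.277], [0.023, -1.0, 0.012]]
force: [-0.3, 1.2, 1.0]
opening: 0.111
```

Request:
apply_moves --steps '[{"x": 0,"y": 0,"z": 0,"spin": 0}]' --grip 8

```text
time_s: 5.3
position: [0.5907, -0.1423, 0.107]
tcp_rot: [[0.277, 0.018, 0.961], [-0.961, -0.019, 0.278], [0.023, -1.0, 0.012]]
force: [-0.6, -0.0, 1.5]
opening: 0.096
```

```bash
python3 look.py d5 185 190 50 40
```

```text
5.3 [ 0.5906514  -0.14230482  0.10696727] [-0.59880512 -0.04696937  1.45206927] [0.1375209  0.04237473 0.11369238] 8.32650854586048
```

View pics/d5.png

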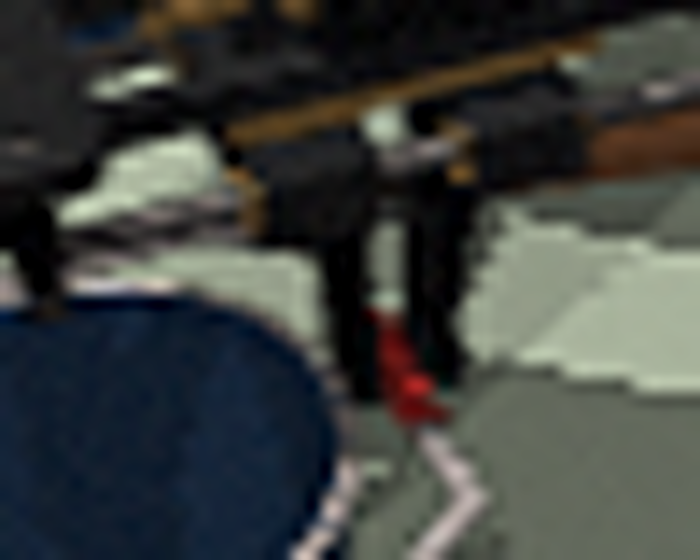

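Request:
apply_moves --steps '[{"x": 0,"y": 0,"z": 0,"spin": 0},{"x": 0,"y": 0,"z": 0,"spin": 0}]' --grip 6

```text
time_s: 5.55
position: [0.5907, -0.1423, 0.1067]
tcp_rot: [[0.278, 0.018, 0.961], [-0.96, -0.019, 0.278], [0.023, -1.0, 0.012]]
force: [-0.4, 1.7, 1.4]
opening: 0.1
```

Request:
apply_moves --steps '[{"x": 0,"y": 0,"z": 3,"spin": 0},{"x": 0,"y": 0,"z": 3,"spin": 0}]'

```text
time_s: 5.75
position: [0.5909, -0.1426, 0.1122]
tcp_rot: [[0.278, 0.018, 0.961], [-0.96, -0.019, 0.278], [0.023, -1.0, 0.012]]
force: [0.9, -1.0, -2.2]
opening: 0.097
```

Request:
apply_moves --steps '[{"x": 0,"y": 0,"z": 4,"spin": 0},{"x": 0,"y": 0,"z": 4,"spin": 0}]'

```text
time_s: 5.95
position: [0.5912, -0.1432, 0.1204]
tcp_rot: [[0.277, 0.018, 0.961], [-0.96, -0.02, 0.278], [0.024, -1.0, 0.012]]
force: [1.5, -0.8, -2.5]
opening: 0.093
```

```bash
python3 look.py d6 165 185 70 60
```

```text
5.95 [ 0.59115781 -0.14322485  0.12044679] [ 1.45204432 -0.81757814 -2.54236978] [-0.050636   -0.15869345  0.13284152] 8.048864813325618
```

View pics/d6.png

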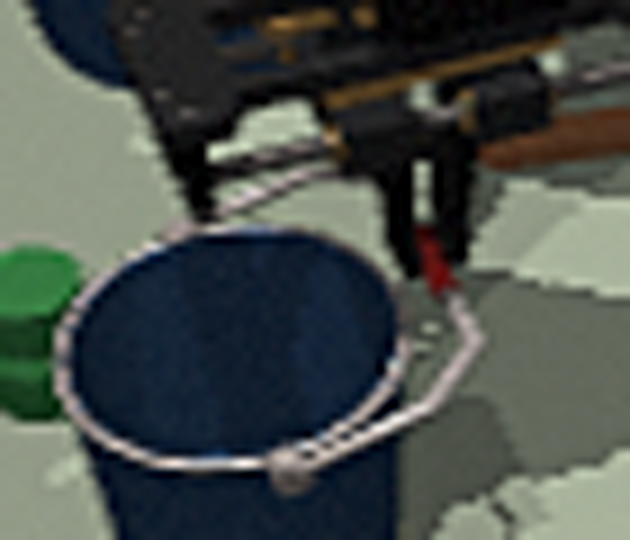

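Request:
apply_moves --steps '[{"x": 0.3,"y": -1,"z": 4,"spin": 0},{"x": 0.3,"y": -1.2,"z": 4,"spin": 0},{"x": 0.4,"y": -1.5,"z": 4,"spin": 0}]'

```text
time_s: 6.3
position: [0.592, -0.1467, 0.1341]
tcp_rot: [[0.277, 0.018, 0.961], [-0.961, -0.019, 0.277], [0.023, -1.0, 0.012]]
force: [0.8, -0.7, -2.0]
opening: 0.083
```

```bash
python3 look.py d7 165 185 70 60
```

```text
6.3 [ 0.592025   -0.14670992  0.13406588] [ 0.8026573  -0.72526961 -2.00744489] [ 0.08609417 -0.15211126  0.06667459] 7.210634710332387
```

View pics/d7.png

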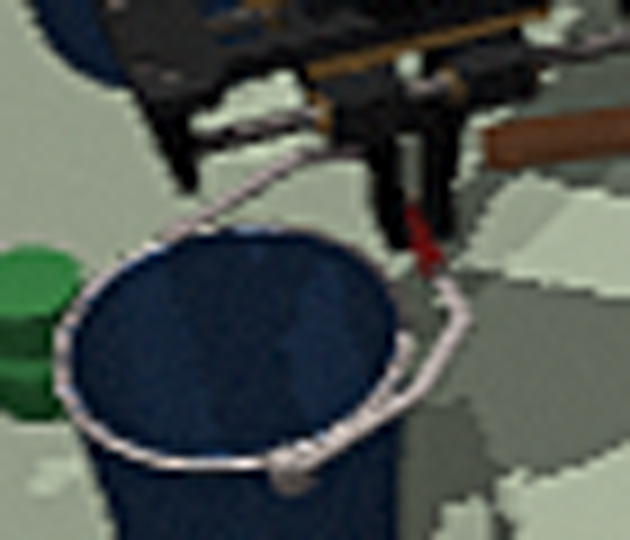

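Request:
apply_moves --steps '[{"x": 0,"y": 0,"z": 0,"spin": 0},{"x": 0,"y": 0,"z": 0,"spin": 0},{"x": 0,"y": 0,"z": 0,"spin": 0}]' --grip 16

```text
time_s: 6.65
position: [0.5923, -0.1473, 0.1357]
tcp_rot: [[0.277, 0.019, 0.961], [-0.961, -0.02, 0.277], [0.025, -1.0, 0.013]]
force: [0.2, 0.2, -0.7]
opening: 0.176
```

Request:
apply_moves --steps '[{"x": 0,"y": 0,"z": -6,"spin": 0},{"x": 0,"y": 0,"z": -6,"spin": 0},{"x": 0,"y": 0,"z": -3,"spin": 0},{"x": 0,"y": 0,"z": 0,"spin": 0}]'

```text
time_s: 7.05
position: [0.5917, -0.1473, 0.1189]
tcp_rot: [[0.276, 0.018, 0.961], [-0.961, -0.02, 0.277], [0.024, -1.0, 0.012]]
force: [-0.2, 0.8, 0.6]
opening: 0.186
```

```bash
python3 look.py d8 165 185 70 60
```

```text
7.05 [ 0.59171831 -0.14732107  0.11887518] [-0.16090028  0.78002294  0.64398472] [-0.01126827  0.03743993  0.00951855] 16.1924846555512
```

View pics/d8.png

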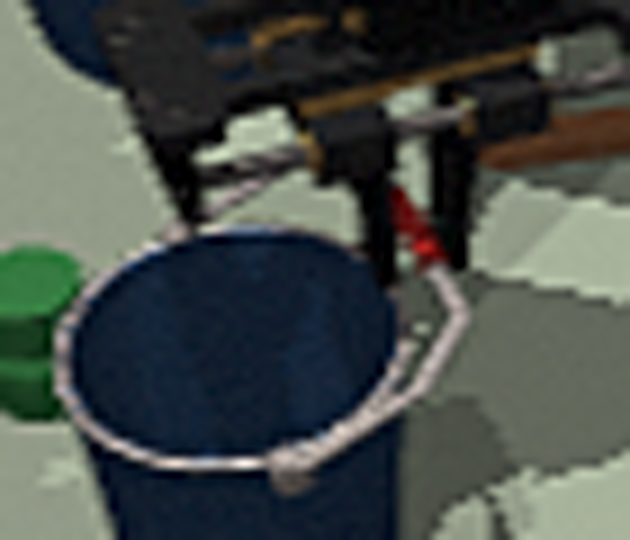

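Request:
apply_moves --steps '[{"x": 0,"y": 0,"z": 0,"spin": 0},{"x": 0,"y": 0,"z": 0,"spin": 0},{"x": 0,"y": 0,"z": 0,"spin": 0}]' --grip 9.5

```text
time_s: 7.4
position: [0.5919, -0.1475, 0.119]
tcp_rot: [[0.277, 0.018, 0.961], [-0.961, -0.02, 0.277], [0.025, -1.0, 0.012]]
force: [0.6, -0.3, -0.7]
opening: 0.114
```

Request:
apply_moves --steps '[{"x": 0.6,"y": -2,"z": 5,"spin": 0},{"x": 0.7,"y": -2.4,"z": 5,"spin": 0}]'

```text
time_s: 7.6
position: [0.593, -0.1518, 0.1289]
tcp_rot: [[0.277, 0.017, 0.961], [-0.96, -0.02, 0.278], [0.024, -1.0, 0.011]]
force: [0.5, -1.5, -1.7]
opening: 0.11
```

```bash
python3 look.py d9 165 185 70 60
```

```text
7.6 [ 0.59300679 -0.15177645  0.12887788] [ 0.54134417 -1.46747122 -1.66688836] [-0.00658512 -0.11087606  0.02867016] 9.598059560981596
```

View pics/d9.png

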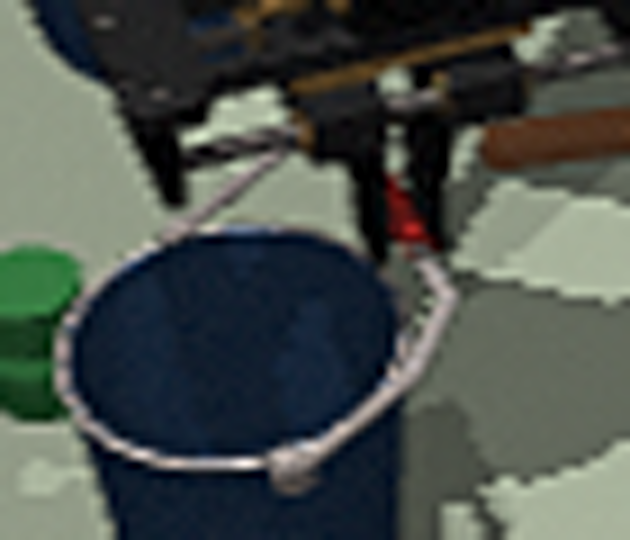

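Request:
apply_moves --steps '[{"x": 0.7,"y": -2.5,"z": 4.1,"spin": 0},{"x": 0.7,"y": -2.6,"z": 4,"spin": 0},{"x": 0.8,"y": -2.8,"z": 4,"spin": 0},{"x": 0.8,"y": -3,"z": 3.6,"spin": 0}]'

```text
time_s: 8.05
position: [0.5973, -0.1643, 0.1471]
tcp_rot: [[0.277, 0.02, 0.961], [-0.961, -0.021, 0.277], [0.026, -1.0, 0.014]]
force: [0.6, 0.0, -1.9]
opening: 0.113
```

Request:
apply_moves --steps '[{"x": 1,"y": -3.3,"z": 3.4,"spin": 0},{"x": 1,"y": -3.4,"z": 3.2,"spin": 0},{"x": 1,"y": -3.6,"z": 2.8,"spin": 0}]'

```text
time_s: 8.35
position: [0.6005, -0.1757, 0.1572]
tcp_rot: [[0.277, 0.02, 0.961], [-0.961, -0.021, 0.277], [0.026, -1.0, 0.013]]
force: [0.9, 0.4, -3.0]
opening: 0.114
```

```bash
python3 look.py d10 165 185 70 60
```

```text
8.35 [ 0.60048164 -0.1757143   0.15716329] [ 0.90181419  0.4198752  -2.99828892] [ 0.04633639 -0.10547572  0.00623381] 9.880942356677997
```

View pics/d10.png

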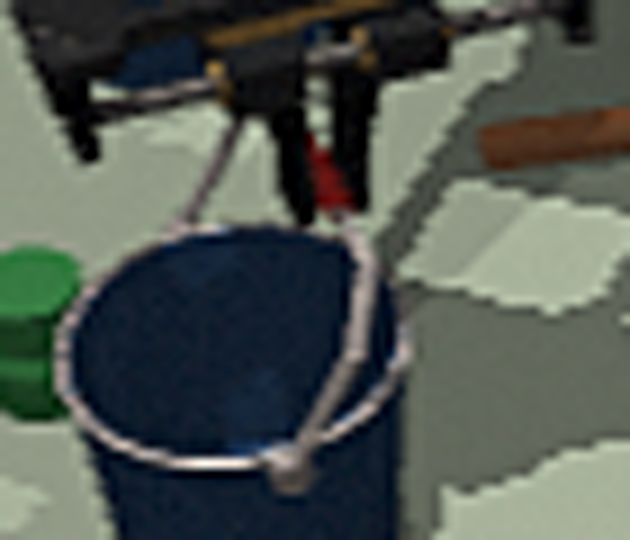

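Request:
apply_moves --steps '[{"x": 1.1,"y": -3.9,"z": 0.8,"spin": 0},{"x": 1.1,"y": -3.9,"z": 1.2,"spin": 0},{"x": 1.1,"y": -3.9,"z": 1.2,"spin": 0},{"x": 1,"y": -3.4,"z": 1.1,"spin": 0},{"x": 1,"y": -3.4,"z": 1,"spin": 0}]'

```text
time_s: 8.9
position: [0.6062, -0.1941, 0.1649]
tcp_rot: [[0.277, 0.021, 0.961], [-0.961, -0.019, 0.277], [0.024, -1.0, 0.015]]
force: [0.5, 1.3, 0.3]
opening: 0.112
```

```bash
python3 look.py d11 165 185 70 60
```

```text
8.9 [ 0.60622486 -0.19405573  0.16488815] [0.479025   1.29754817 0.26576266] [0.26668287 0.01875065 0.06170284] 9.708821853718359
```

View pics/d11.png

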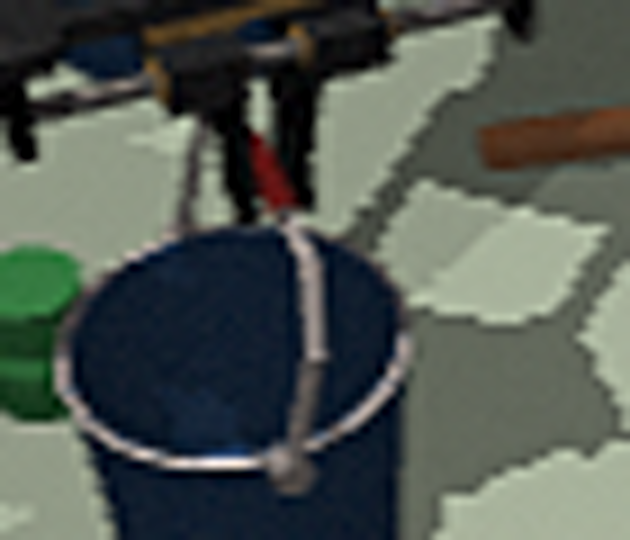

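Request:
apply_moves --steps '[{"x": 1,"y": -3.6,"z": 0.8,"spin": 0},{"x": 1,"y": -3.6,"z": 0.6,"spin": 0},{"x": 1,"y": -3.6,"z": 0.4,"spin": 0},{"x": 1,"y": -3.6,"z": 0.2,"spin": 0}]'

```text
time_s: 9.35
position: [0.611, -0.2105, 0.167]
tcp_rot: [[0.276, 0.021, 0.961], [-0.961, -0.02, 0.277], [0.025, -1.0, 0.015]]
force: [0.4, 0.8, 1.6]
opening: 0.113
```

```bash
python3 look.py d12 165 185 70 60
```

```text
9.35 [ 0.61098723 -0.21051842  0.16701397] [0.42453895 0.82048017 1.56921908] [ 0.25108396 -0.0177764   0.01951049] 9.853497305538173
```

View pics/d12.png

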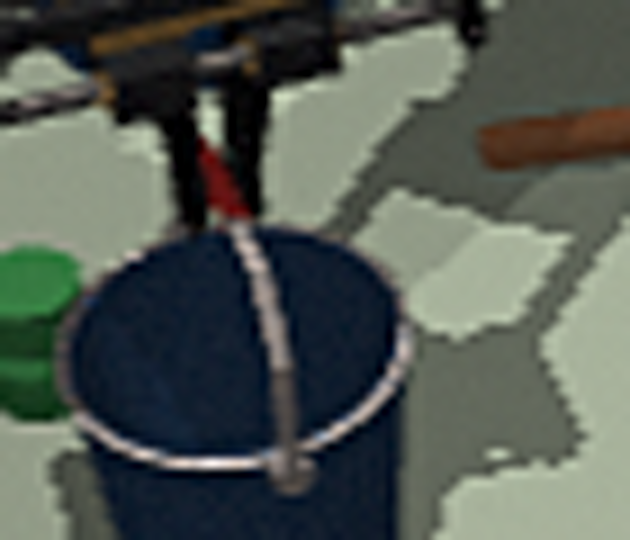

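Request:
apply_moves --steps '[{"x": 0.6,"y": -2.7,"z": 0,"spin": 0},{"x": 0,"y": 0,"z": 0,"spin": 0}]'

```text
time_s: 9.6
position: [0.6122, -0.2149, 0.167]
tcp_rot: [[0.276, 0.023, 0.961], [-0.961, -0.021, 0.276], [0.027, -1.0, 0.016]]
force: [1.2, 0.2, 0.3]
opening: 0.109
```

```bash
python3 look.py d13 165 185 70 60; python3 - <<'E'
from h import *
c=np.array([.6112,-.2134]);u=np.array([np.cos(np.radians(16.5)),np.sin(np.radians(16.5))])
im=cv2.imread('pics/d13.png')
k=im.shape[1]/70
def d(X,col): 
    p=(P('scene',X)[0]+.5-[165,185])*k-.5; cv2.circle(im,tuple(p.astype(int)),3,col,-1)
for e in(66,-66): d([*(c+u*e/1e3),.097],(0,255,255))
for e in(-48,-20,0,20,48): d([*(c+u*e/1e3),.171],(0,255,0))
for t in np.arange(0,6.3,.2): d([c[0]+.06*np.cos(t),c[1]+.06*np.sin(t),.1],(255,255,0))
cv2.imwrite('pics/d13o.png',im)
E
```

```text
9.6 [ 0.61223696 -0.21486675  0.16701029] [1.2243704  0.22005784 0.26227091] [ 0.09122562 -0.02766966  0.01456428] 9.515488069185734
```

View pics/d13o.png

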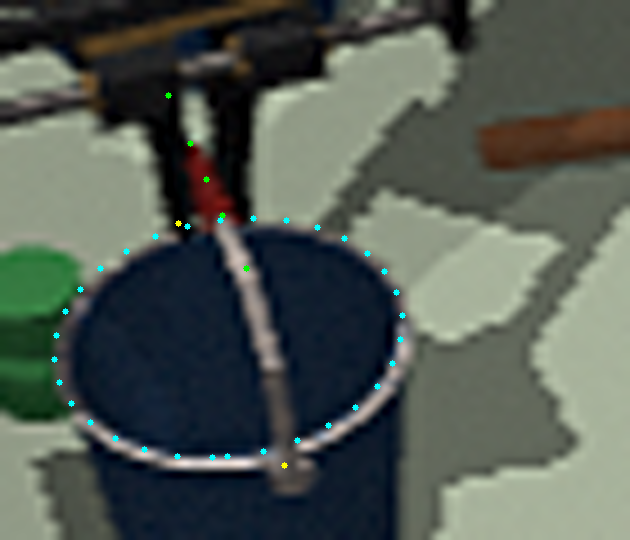

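Request:
apply_moves --steps '[{"x": 0,"y": 0,"z": 0,"spin": 0},{"x": 0,"y": 0,"z": 0,"spin": 0},{"x": 0,"y": 0,"z": 0,"spin": 0}]' --grip 22

```text
time_s: 9.95
position: [0.6116, -0.215, 0.1666]
tcp_rot: [[0.276, 0.021, 0.961], [-0.961, -0.022, 0.276], [0.027, -1.0, 0.014]]
force: [0.5, -0.1, -0.1]
opening: 0.236
```

Request:
apply_moves --steps '[{"x": 0,"y": 0,"z": -4,"spin": 0},{"x": 0,"y": 0,"z": -3,"spin": 0},{"x": 0,"y": 0,"z": 0,"spin": 0}]'

```text
time_s: 10.25
position: [0.6111, -0.2148, 0.1588]
tcp_rot: [[0.276, 0.02, 0.961], [-0.961, -0.022, 0.276], [0.026, -1.0, 0.014]]
force: [0.4, -0.6, -0.2]
opening: 0.251
```

```bash
python3 look.py d14 165 185 70 60
```

```text
10.25 [ 0.61113989 -0.21484899  0.15876775] [ 0.40938644 -0.62410179 -0.2126011 ] [ 0.01683502  0.08409963 -0.00643777] 21.815672960999166
```

View pics/d14.png

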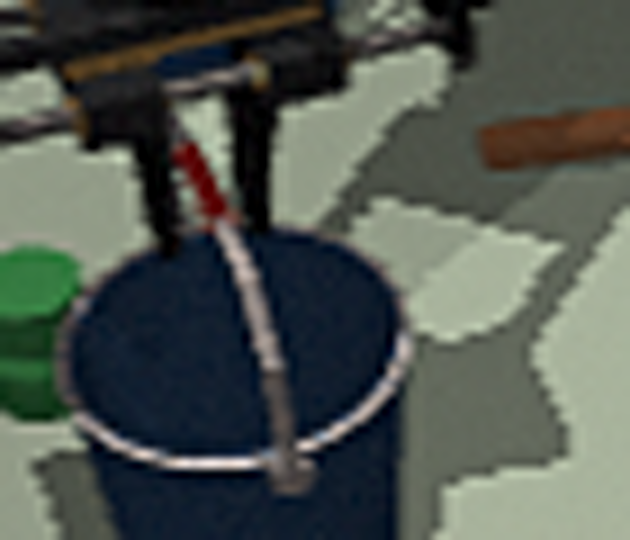

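Request:
apply_moves --steps '[{"x": -0.5,"y": 2,"z": 0,"spin": 0},{"x": 0,"y": 0,"z": 0,"spin": 0}]' --grip 14

```text
time_s: 10.5
position: [0.6107, -0.2127, 0.1588]
tcp_rot: [[0.276, 0.02, 0.961], [-0.961, -0.022, 0.276], [0.026, -1.0, 0.013]]
force: [0.1, -0.1, -0.1]
opening: 0.183
```

Request:
apply_moves --steps '[{"x": 0,"y": 0,"z": 0,"spin": 0},{"x": 0,"y": 0,"z": 0,"spin": 0},{"x": 0,"y": 0,"z": 0,"spin": 0},{"x": 0,"y": 0,"z": 0,"spin": 0}]' --grip 0

```text
time_s: 10.9
position: [0.6108, -0.2128, 0.1589]
tcp_rot: [[0.276, 0.021, 0.961], [-0.961, -0.022, 0.277], [0.027, -1.0, 0.014]]
force: [0.1, 1.0, -0.5]
opening: 0.099
```

```bash
python3 look.py d15 165 185 70 60
```

```text
10.9 [ 0.61076062 -0.21280867  0.15893089] [ 0.11260785  0.96640799 -0.49693337] [0.00754097 0.04544472 0.09909233] 8.635031859287052
```

View pics/d15.png

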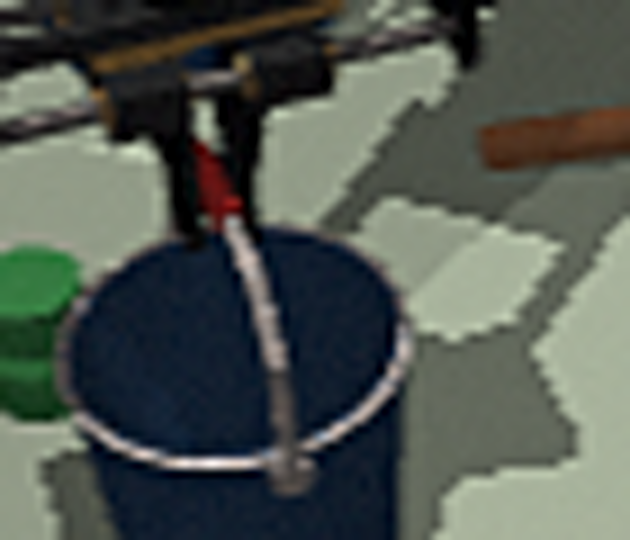

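Request:
apply_moves --steps '[{"x": 0,"y": 0,"z": 2,"spin": 0},{"x": 0,"y": 0,"z": 2,"spin": 0},{"x": 0,"y": 0,"z": 3,"spin": 0},{"x": 0,"y": 0,"z": 4,"spin": 0}]'

```text
time_s: 11.35
position: [0.6078, -0.2111, 0.1667]
tcp_rot: [[0.276, 0.012, 0.961], [-0.961, -0.017, 0.276], [0.02, -1.0, 0.007]]
force: [0.4, 0.1, -4.7]
opening: 0.099
```

Request:
apply_moves --steps '[{"x": 0,"y": 0,"z": 6,"spin": 0},{"x": 0,"y": 0,"z": 8,"spin": 0},{"x": 0,"y": 0,"z": 8,"spin": 0},{"x": 0,"y": 0,"z": 6,"spin": 0},{"x": 0,"y": 0,"z": 2,"spin": 0}]'

```text
time_s: 11.85
position: [0.6079, -0.2111, 0.2001]
tcp_rot: [[0.276, 0.013, 0.961], [-0.961, -0.018, 0.276], [0.021, -1.0, 0.008]]
force: [0.8, -0.7, -5.0]
opening: 0.097
```

```bash
python3 look.py d16 145 150 100 90
```

```text
11.85 [ 0.60790106 -0.21106636  0.20006818] [ 0.77565337 -0.6799101  -4.95522094] [-0.01820727  0.04636531  0.04711232] 8.453453352248703
```

View pics/d16.png

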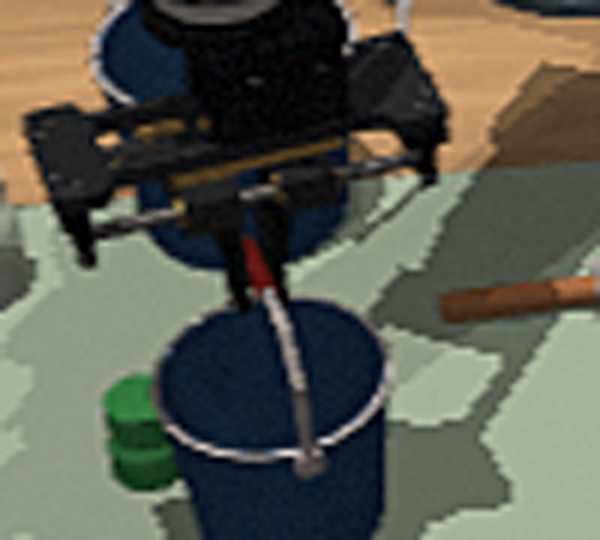

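Request:
apply_moves --steps '[{"x": 0,"y": 2,"z": 6,"spin": 0.02},{"x": 0,"y": 4,"z": 8,"spin": 0.04},{"x": 0,"y": 7,"z": 10,"spin": 0.05},{"x": 0,"y": 10,"z": 10,"spin": 0.05},{"x": -1,"y": 12,"z": 10,"spin": 0.05},{"x": -1,"y": 14,"z": 8,"spin": 0.05},{"x": -1,"y": 15,"z": 6,"spin": 0.05},{"x": -1,"y": 15,"z": 3,"spin": 0.05},{"x": -1,"y": 15,"z": 0,"spin": 0.05},{"x": -1,"y": 15,"z": 0,"spin": 0.05},{"x": -1,"y": 15,"z": 0,"spin": 0.05},{"x": -1,"y": 15,"z": 0,"spin": 0.05}]'

```text
time_s: 13.1
position: [0.5974, -0.0663, 0.264]
tcp_rot: [[0.766, 0.018, 0.643], [-0.643, -0.008, 0.766], [0.019, -1.0, 0.005]]
force: [-0.2, 0.3, -5.5]
opening: 0.106
```

Request:
apply_moves --steps '[{"x": -1,"y": 15,"z": 0,"spin": 0.05},{"x": -1,"y": 15,"z": 0,"spin": 0.05},{"x": -1,"y": 15,"z": 0,"spin": 0.05},{"x": -1,"y": 15,"z": 0,"spin": 0.05},{"x": -1,"y": 15,"z": 0,"spin": 0.05},{"x": -1,"y": 15,"z": 0,"spin": 0.05},{"x": -1,"y": 15,"z": 0,"spin": 0.05},{"x": -1,"y": 15,"z": 0,"spin": 0.05},{"x": -1,"y": 13,"z": 0,"spin": 0.04},{"x": -1,"y": 10,"z": 0,"spin": 0.03},{"x": -1,"y": 6,"z": 0,"spin": 0.02},{"x": 0,"y": 3,"z": 0,"spin": 0}]'

```text
time_s: 14.3
position: [0.5846, 0.1019, 0.2633]
tcp_rot: [[0.987, 0.018, 0.158], [-0.158, 0.002, 0.987], [0.018, -1.0, 0.005]]
force: [-0.4, 0.4, -5.1]
opening: 0.1
```

```bash
python3 look.py d17 240 110 150 110; python3 -c "
from h import *
R=read_state()['tcp_rot'];print(np.degrees(np.arctan2(R[1,0],R[0,0])))
b=imaging.capture('top');crop(b,130,100,150,110,5,'t17')"
```

```text
14.3 [0.58457842 0.10193702 0.26334786] [-0.44119837  0.38164233 -5.0823725 ] [-0.03494807 -0.06464911 -0.01571124] 8.736275767233249
-9.146286027694641
```

View pics/d17_full.png

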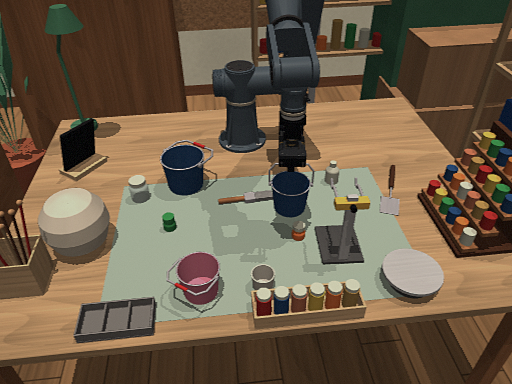

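Request:
apply_moves --steps '[{"x": -1,"y": 5,"z": 0,"spin": 0.02},{"x": -1,"y": 10,"z": 0,"spin": 0.02},{"x": 0,"y": 14,"z": 0,"spin": 0.02},{"x": 0,"y": 15,"z": 0,"spin": 0.02},{"x": 0,"y": 15,"z": 0,"spin": 0.02},{"x": 0,"y": 15,"z": 0,"spin": 0},{"x": 0,"y": 14,"z": 0,"spin": 0},{"x": 0,"y": 12,"z": 0,"spin": 0},{"x": 0,"y": 9,"z": 0,"spin": 0},{"x": 0,"y": 5,"z": 0,"spin": 0},{"x": 0,"y": 2,"z": 0,"spin": 0}]'

```text
time_s: 15.5
position: [0.5825, 0.228, 0.2631]
tcp_rot: [[0.998, 0.019, 0.052], [-0.052, 0.005, 0.999], [0.018, -1.0, 0.006]]
force: [-0.6, -0.1, -4.8]
opening: 0.102
```

Request:
apply_moves --steps '[{"x": 0,"y": 20,"z": 0,"spin": 0},{"x": 0,"y": 10,"z": 0,"spin": 0},{"x": 0,"y": 0,"z": 0,"spin": 0},{"x": 0,"y": 0,"z": 0,"spin": 0}]'

```text
time_s: 15.9
position: [0.5828, 0.257, 0.2628]
tcp_rot: [[0.998, 0.018, 0.053], [-0.053, 0.002, 0.999], [0.018, -1.0, 0.003]]
force: [0.5, -2.2, -4.4]
opening: 0.105
```

```bash
python3 look.py d18 280 120 110 85; python3 -c "
from h import *
R=read_state()['tcp_rot'];print(np.degrees(np.arctan2(R[1,0],R[0,0])));print(R)
b=imaging.capture('top');crop(b,140,110,100,80,7,'t18')"
```

```text
15.9 [0.58278119 0.25702578 0.26280602] [ 0.45989091 -2.20685554 -4.35637543] [-0.38536776 -0.05717503  0.0282618 ] 9.126079311338
-3.0411626497564623
[[ 0.99843262  0.01796927  0.05300378]
 [-0.05304493  0.00182108  0.99859047]
 [ 0.01784742 -0.99983688  0.0027714 ]]
```

View pics/d18.png

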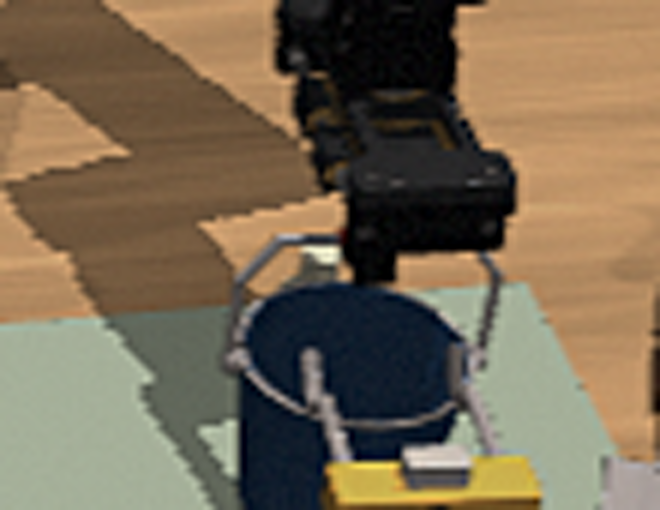

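View pics/t18.png

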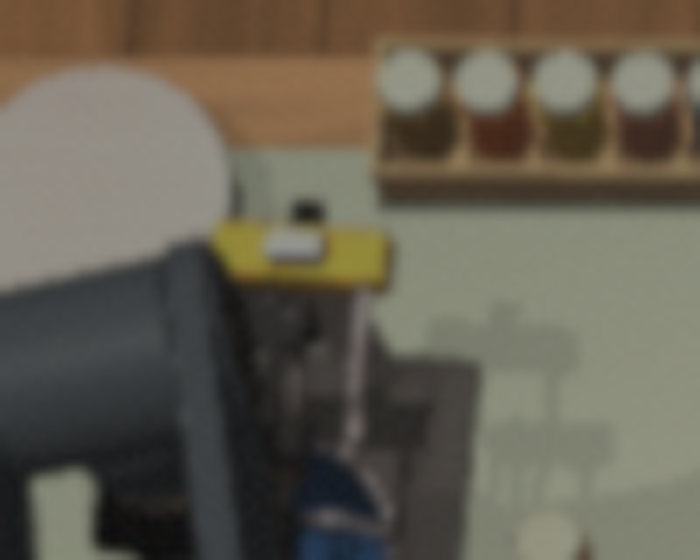

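```bash
cat > ov.py <<'E'
from h import *
import sys
n=sys.argv[1];x0,y0,w,h=map(int,sys.argv[2:6]); seat=float(sys.argv[6]); dy=float(sys.argv[7]) if len(sys.argv)>7 else 0
px,py,yaw=.6462,.2507,np.radians(-3.2)
im=cv2.imread(f'pics/{n}.png'); k=im.shape[1]/w
s=read_state(); t=np.array(s['position']); R=s['tcp_rot']
c=t-np.array(R)[:,1]*.0122; u=np.array(R)[:,2]; u[2]=0;u/=np.linalg.norm(u)
def d(X,col):
    p=(P('scene',X)[0]+.5-[x0,y0])*k-.5; cv2.circle(im,tuple(p.astype(int)),3,col,-1)
for e in(-48,-20,0,20,48): d(c+u*e/1e3,(0,255,0))
for e in(-66,66): d(c+u*e/1e3-[0,0,.074],(0,255,255))
co,si=np.cos(yaw),np.sin(yaw)
for y in(-36,36):
    for x,z in((-21,11),(-7,0-7),(7,-7),(75,-7)): 
        d([px+(co*x-si*y)/1e3,py+(si*x+co*y)/1e3,(seat+z)/1e3],(255,0,255))
d([px+co*.09,py+si*.09,.262],(255,0,0))
print('bar in post frame', co*(c[0]-px)+si*(c[1]-py), -si*(c[0]-px)+co*(c[1]-py), c[2])
cv2.imwrite(f'pics/{n}o.png',im)
E
python3 ov.py d18 280 120 110 85 230
```

```text
bar in post frame -0.06386979763769719 0.0026957762937477453 0.27501710399334234
```

View pics/d18o.png

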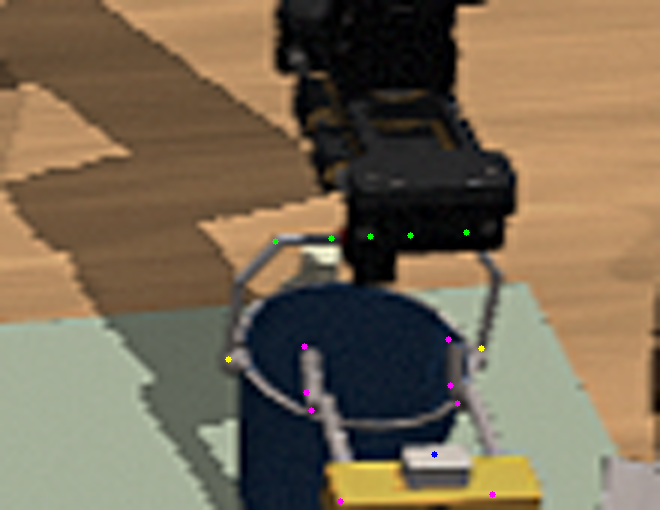

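Request:
apply_moves --steps '[{"x": 0,"y": 0,"z": 0,"spin": 0},{"x": 0,"y": 0,"z": 0,"spin": 0},{"x": 0,"y": 0,"z": 0,"spin": 0}]'

```text
time_s: 16.3
position: [0.583, 0.2553, 0.2629]
tcp_rot: [[0.998, 0.018, 0.056], [-0.056, 0.002, 0.998], [0.018, -1.0, 0.003]]
force: [-0.3, 0.1, -5.1]
opening: 0.104
```

```bash
python3 look.py d19 280 120 110 85;python3 ov.py d19 280 120 110 85 230; python3 -c "
from h import *
t=cv2.imread('pics/top0.png');print(atz('top',173,252,.09),atz('scene',332,166,.09),atz('top',219,187,.055))"
```

```text
16.3 [0.58303426 0.25527456 0.26289114] [-0.27752458  0.08266245 -5.11133315] [-0.0363555  -0.13292909 -0.03278432] 9.052552523080688
bar in post frame -0.06353294497198034 0.0011925576169540637 0.27509670877575404
[0.34250392 0.29639112 0.09      ] [0.367912   0.30207317 0.09      ] [0.61693794 0.12345255 0.055     ]
```

View pics/d19o.png

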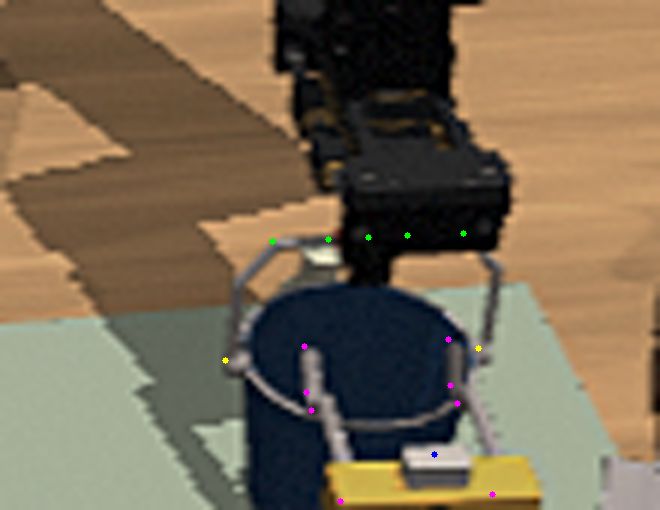

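View pics/d19_full.png

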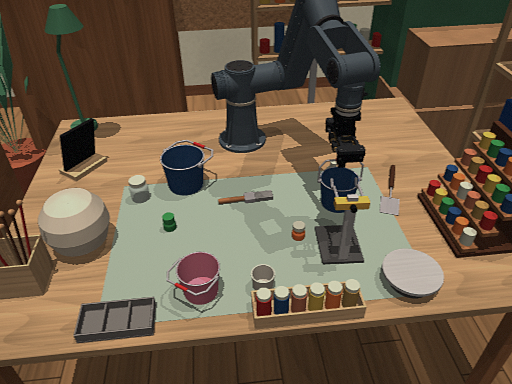

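Request:
apply_moves --steps '[{"x": 2,"y": -0.5,"z": -3,"spin": 0},{"x": 4,"y": -0.5,"z": -3,"spin": 0},{"x": 5,"y": -0.4,"z": -2,"spin": 0},{"x": 5,"y": -0.4,"z": 0,"spin": 0},{"x": 4,"y": -0.4,"z": 0,"spin": 0},{"x": 2,"y": 0,"z": 0,"spin": 0},{"x": 0,"y": 0,"z": 0,"spin": 0}]'

```text
time_s: 17.05
position: [0.6078, 0.2527, 0.2537]
tcp_rot: [[0.998, 0.018, 0.056], [-0.056, 0.002, 0.998], [0.018, -1.0, 0.003]]
force: [-0.8, -0.2, -5.7]
opening: 0.103
```

```bash
python3 look.py d20 290 130 100 80;python3 ov.py d20 290 130 100 80 230
```

```text
17.05 [0.60783052 0.25268153 0.25371386] [-0.83685683 -0.17949708 -5.69409334] [-0.00476839 -0.02787915 -0.01750819] 8.974646088982439
bar in post frame -0.03887098897943196 -0.00020052333420384752 0.26587550184861436
```

View pics/d20o.png

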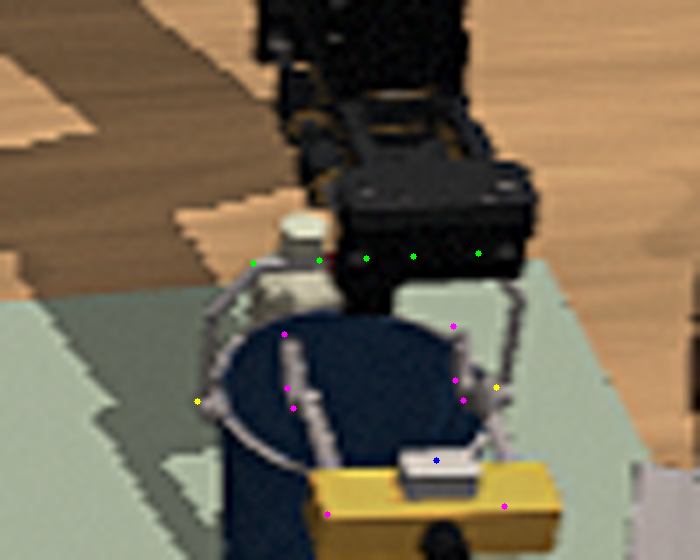

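Request:
apply_moves --steps '[{"x": 3,"y": -0.1,"z": 0,"spin": 0},{"x": 5,"y": -0.3,"z": 0,"spin": 0},{"x": 6,"y": -0.3,"z": 0,"spin": 0},{"x": 5,"y": -0.3,"z": 0,"spin": 0}]'

```text
time_s: 17.5
position: [0.6269, 0.2519, 0.254]
tcp_rot: [[0.998, 0.017, 0.055], [-0.055, 0.002, 0.998], [0.017, -1.0, 0.003]]
force: [0.8, -0.7, -5.1]
opening: 0.101
```

Request:
apply_moves --steps '[{"x": 5,"y": -0.3,"z": 0,"spin": 0},{"x": 5,"y": -0.3,"z": 0,"spin": 0},{"x": 3,"y": -0.2,"z": 0,"spin": 0},{"x": 0,"y": 0,"z": 0,"spin": 0},{"x": 0,"y": 0,"z": 0,"spin": 0}]'

```text
time_s: 18.0
position: [0.6426, 0.2507, 0.2536]
tcp_rot: [[0.998, 0.018, 0.056], [-0.056, 0.002, 0.998], [0.018, -1.0, 0.003]]
force: [-1.2, 0.2, -5.6]
opening: 0.103
```

```bash
python3 look.py d21 290 130 100 80;python3 ov.py d21 290 130 100 80 230
```

```text
18.0 [0.64255563 0.25072845 0.25363823] [-1.21167096  0.23906769 -5.56941822] [ 0.00106327 -0.07745704 -0.03996254] 8.985750896403623
bar in post frame -0.0039177309452383315 -0.00024928844188216597 0.26581486456987374
```

View pics/d21o.png

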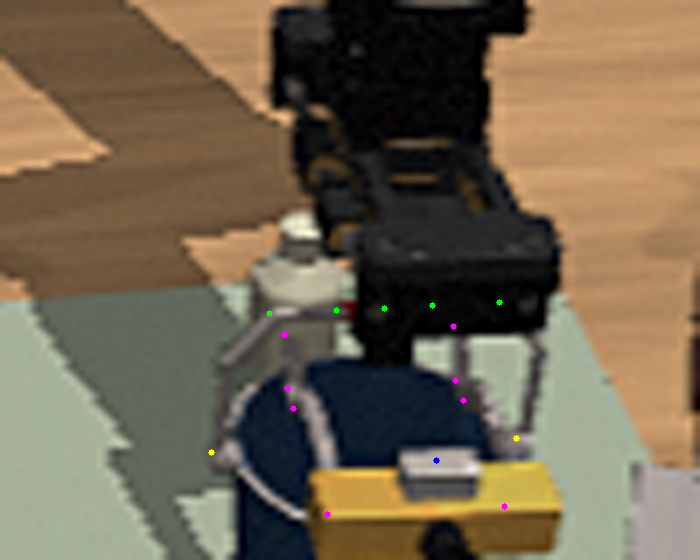

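Request:
apply_moves --steps '[{"x": 3,"y": 0,"z": 0,"spin": 0},{"x": 1,"y": 0,"z": -2,"spin": 0},{"x": 0,"y": 0,"z": -3,"spin": 0},{"x": 0,"y": 0,"z": -3,"spin": 0},{"x": 0,"y": 0,"z": -3,"spin": 0},{"x": 0,"y": 0,"z": -2,"spin": 0}]'

```text
time_s: 18.65
position: [0.6461, 0.2509, 0.2397]
tcp_rot: [[0.998, 0.018, 0.056], [-0.056, 0.002, 0.998], [0.017, -1.0, 0.003]]
force: [0.2, -0.2, -3.8]
opening: 0.1
```

Request:
apply_moves --steps '[{"x": 0,"y": 0,"z": -1.5,"spin": 0},{"x": 0,"y": 0,"z": -1.5,"spin": 0}]'

```text
time_s: 18.85
position: [0.6458, 0.2509, 0.236]
tcp_rot: [[0.998, 0.017, 0.055], [-0.056, 0.002, 0.998], [0.017, -1.0, 0.003]]
force: [0.8, -0.4, -5.1]
opening: 0.103
```

Request:
apply_moves --steps '[{"x": 0,"y": 0,"z": -1.5,"spin": 0},{"x": 0,"y": 0,"z": -1.5,"spin": 0}]'

```text
time_s: 19.05
position: [0.6458, 0.251, 0.2328]
tcp_rot: [[0.998, 0.017, 0.055], [-0.055, 0.002, 0.998], [0.017, -1.0, 0.003]]
force: [0.1, -0.4, -4.7]
opening: 0.107
```

```bash
python3 look.py d22 290 130 100 80;python3 ov.py d22 290 130 100 80 230
```

```text
19.05 [0.64579471 0.25096178 0.23282052] [ 0.10402075 -0.41330204 -4.70944348] [-0.00502492 -0.09129683 -0.05360976] 9.334288994386895
bar in post frame -0.0007453070303407247 0.00011440949106167591 0.24469821440944026
```

View pics/d22.png

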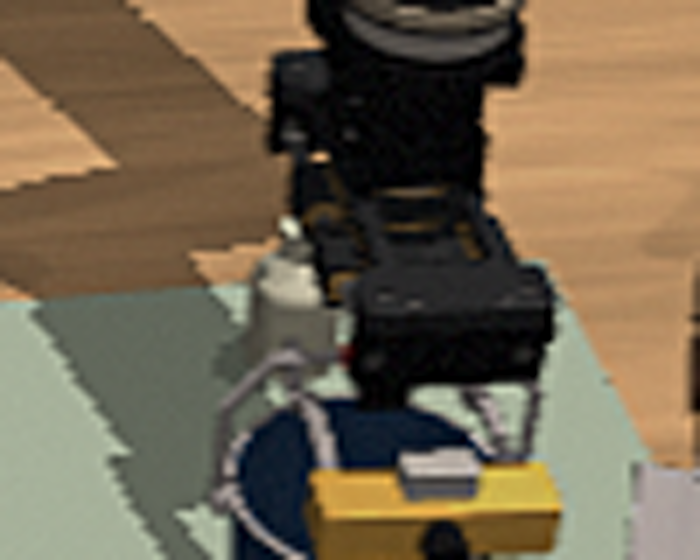

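Request:
apply_moves --steps '[{"x": 0,"y": 0,"z": -1.2,"spin": 0},{"x": 0,"y": 0,"z": -1.2,"spin": 0}]'

```text
time_s: 19.3
position: [0.6458, 0.2509, 0.2302]
tcp_rot: [[0.998, 0.017, 0.055], [-0.056, 0.002, 0.998], [0.017, -1.0, 0.003]]
force: [0.0, -0.1, -5.2]
opening: 0.106
```

Request:
apply_moves --steps '[{"x": 0,"y": 0,"z": -1.2,"spin": 0},{"x": 0,"y": 0,"z": -1.2,"spin": 0}]'

```text
time_s: 19.5
position: [0.6459, 0.2509, 0.2277]
tcp_rot: [[0.998, 0.017, 0.056], [-0.056, 0.002, 0.998], [0.017, -1.0, 0.003]]
force: [0.7, -0.5, -4.9]
opening: 0.097
```

Request:
apply_moves --steps '[{"x": 0,"y": 0,"z": -1.2,"spin": 0},{"x": 0,"y": 0,"z": -1.2,"spin": 0}]'

```text
time_s: 19.7
position: [0.646, 0.2509, 0.2251]
tcp_rot: [[0.998, 0.017, 0.056], [-0.056, 0.002, 0.998], [0.017, -1.0, 0.003]]
force: [0.9, -0.5, -4.7]
opening: 0.101
```

Request:
apply_moves --steps '[{"x": 0,"y": 0,"z": -1,"spin": 0}]'

```text
time_s: 19.8
position: [0.6459, 0.2509, 0.224]
tcp_rot: [[0.998, 0.017, 0.055], [-0.055, 0.002, 0.998], [0.017, -1.0, 0.003]]
force: [-0.2, -0.4, -5.4]
opening: 0.102
```

Request:
apply_moves --steps '[{"x": 0,"y": 0,"z": -0.8,"spin": 0},{"x": 0,"y": 0,"z": -0.8,"spin": 0}]'

```text
time_s: 20.0
position: [0.6459, 0.2509, 0.2222]
tcp_rot: [[0.998, 0.017, 0.056], [-0.056, 0.002, 0.998], [0.017, -1.0, 0.003]]
force: [-1.1, -0.3, -5.1]
opening: 0.103
```

Request:
apply_moves --steps '[{"x": 0,"y": 0,"z": -0.8,"spin": 0}]'

```text
time_s: 20.1
position: [0.6459, 0.2509, 0.2213]
tcp_rot: [[0.998, 0.017, 0.056], [-0.056, 0.002, 0.998], [0.017, -1.0, 0.003]]
force: [0.6, -1.1, -4.2]
opening: 0.103
```

Request:
apply_moves --steps '[{"x": 0,"y": 0,"z": -0.8,"spin": 0}]'

```text
time_s: 20.2
position: [0.646, 0.2509, 0.2205]
tcp_rot: [[0.998, 0.017, 0.055], [-0.056, 0.002, 0.998], [0.017, -1.0, 0.003]]
force: [-0.5, -0.1, -4.7]
opening: 0.101
```

```bash
python3 look.py d23 290 130 100 80
```

```text
20.2 [0.6459524  0.25093455 0.22050049] [-0.45540334 -0.08610933 -4.65742824] [-0.05365324 -0.01759392 -0.02431186] 8.805736548636691
```

View pics/d23.png

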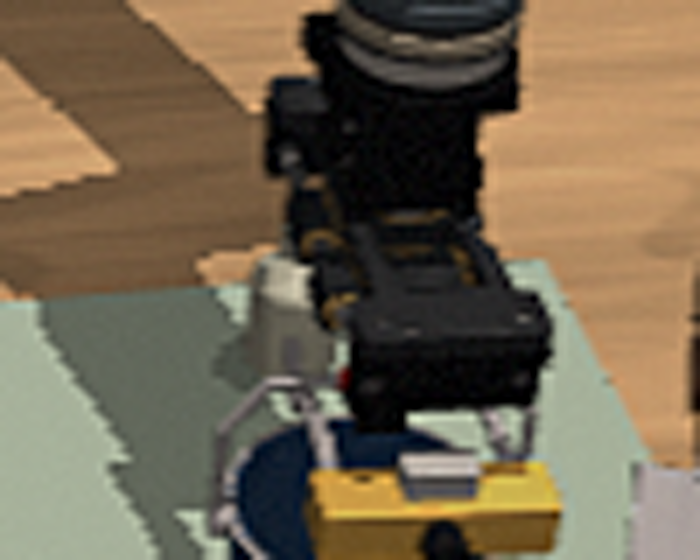

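Request:
apply_moves --steps '[{"x": 0,"y": 0,"z": -0.8,"spin": 0}]'

```text
time_s: 20.35
position: [0.646, 0.2509, 0.2196]
tcp_rot: [[0.998, 0.017, 0.056], [-0.056, 0.002, 0.998], [0.017, -1.0, 0.003]]
force: [-0.1, 0.8, -4.3]
opening: 0.096
```

Request:
apply_moves --steps '[{"x": 0,"y": 0,"z": -0.8,"spin": 0}]'

```text
time_s: 20.45
position: [0.646, 0.251, 0.2187]
tcp_rot: [[0.998, 0.017, 0.055], [-0.056, 0.002, 0.998], [0.017, -1.0, 0.003]]
force: [-1.1, 0.6, -4.4]
opening: 0.102
```

Request:
apply_moves --steps '[{"x": 0,"y": 0,"z": -0.8,"spin": 0}]'

```text
time_s: 20.55
position: [0.646, 0.2509, 0.2181]
tcp_rot: [[0.998, 0.017, 0.055], [-0.056, 0.002, 0.998], [0.017, -1.0, 0.003]]
force: [-1.5, 0.8, -1.3]
opening: 0.104
```

Request:
apply_moves --steps '[{"x": 0,"y": 0,"z": -0.8,"spin": 0}]'

```text
time_s: 20.65
position: [0.6461, 0.251, 0.2181]
tcp_rot: [[0.998, 0.018, 0.055], [-0.056, 0.002, 0.998], [0.018, -1.0, 0.003]]
force: [-1.3, -0.6, 0.5]
opening: 0.103
```

```bash
python3 look.py d24 290 130 100 80; python3 ov.py d24 290 130 100 80 230
```

```text
20.65 [0.64606831 0.25096237 0.21806976] [-1.34703074 -0.61619566  0.52056705] [-0.08236936  0.19777896 -0.01949776] 8.958145621779892
bar in post frame -0.00035686961513187307 0.0002279432193936919 0.23028356660415275
```

View pics/d24o.png

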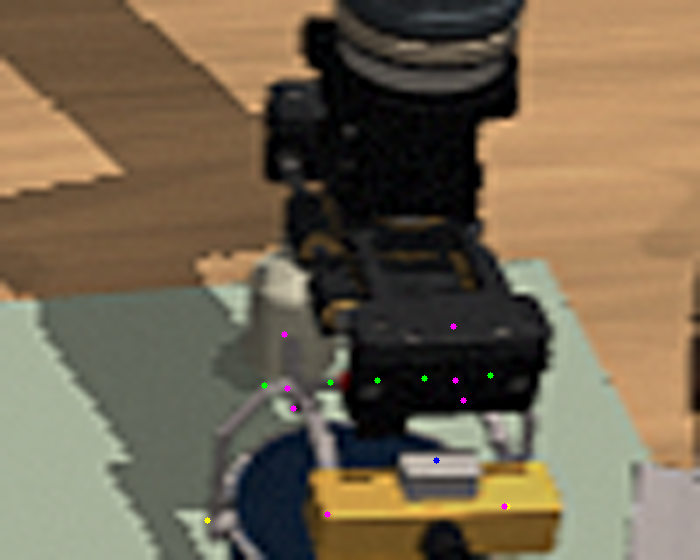

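Request:
apply_moves --steps '[{"x": -2,"y": 0,"z": 0,"spin": 0}]'

```text
time_s: 20.8
position: [0.6447, 0.251, 0.2184]
tcp_rot: [[0.998, 0.02, 0.056], [-0.056, 0.003, 0.998], [0.019, -1.0, 0.004]]
force: [-0.4, 0.5, -4.3]
opening: 0.103
```

Request:
apply_moves --steps '[{"x": 0,"y": 0,"z": -0.5,"spin": 0}]'

```text
time_s: 20.9
position: [0.6444, 0.251, 0.2181]
tcp_rot: [[0.998, 0.019, 0.056], [-0.056, 0.003, 0.998], [0.019, -1.0, 0.004]]
force: [-1.7, -0.2, -0.9]
opening: 0.103
```

Request:
apply_moves --steps '[{"x": 0,"y": 0,"z": -0.4,"spin": 0}]'

```text
time_s: 21.0
position: [0.6444, 0.251, 0.2181]
tcp_rot: [[0.998, 0.02, 0.055], [-0.055, 0.002, 0.998], [0.019, -1.0, 0.004]]
force: [-1.2, 0.5, -0.4]
opening: 0.104
```

Request:
apply_moves --steps '[{"x": 0,"y": 0,"z": 0,"spin": 0},{"x": 0,"y": 0,"z": 0,"spin": 0}]' --grip 10.5

```text
time_s: 21.2
position: [0.6445, 0.2512, 0.2187]
tcp_rot: [[0.998, 0.02, 0.055], [-0.055, 0.003, 0.998], [0.02, -1.0, 0.004]]
force: [-0.8, -1.0, -0.1]
opening: 0.121
```

Request:
apply_moves --steps '[{"x": 0,"y": 0,"z": 0,"spin": 0},{"x": 0,"y": 0,"z": 0,"spin": 0}]' --grip 13

```text
time_s: 21.4
position: [0.6456, 0.2514, 0.2198]
tcp_rot: [[0.998, 0.024, 0.055], [-0.056, 0.004, 0.998], [0.023, -1.0, 0.005]]
force: [-0.7, 0.4, -0.7]
opening: 0.145
```

```bash
python3 look.py d25 290 130 100 80
```

```text
21.4 [0.64564145 0.25144474 0.21977832] [-0.68709052  0.39640563 -0.66460994] [-0.01253531  0.04912306  0.05586675] 12.646260237238076
```

View pics/d25.png

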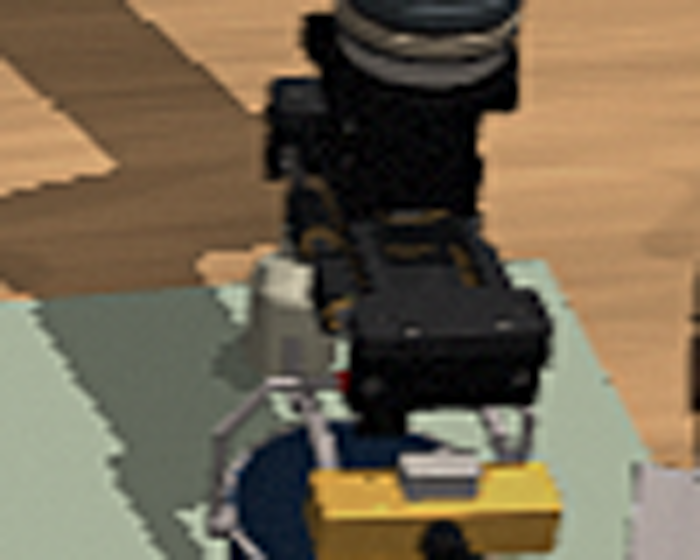

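Request:
apply_moves --steps '[{"x": 0,"y": 0,"z": 0,"spin": 0},{"x": 0,"y": 0,"z": 0,"spin": 0},{"x": 0,"y": 0,"z": 0,"spin": 0},{"x": 0,"y": 0,"z": 0,"spin": 0}]' --grip 30

```text
time_s: 21.85
position: [0.6468, 0.2516, 0.2207]
tcp_rot: [[0.998, 0.027, 0.055], [-0.056, 0.004, 0.998], [0.027, -1.0, 0.006]]
force: [0.2, 0.3, -0.1]
opening: 0.33
```

Request:
apply_moves --steps '[{"x": 0,"y": 0,"z": 3,"spin": 0},{"x": 0,"y": 0,"z": 5,"spin": 0},{"x": 0,"y": 0,"z": 8,"spin": 0},{"x": 0,"y": 0,"z": 10,"spin": 0},{"x": 0,"y": 0,"z": 15,"spin": 0}]'

```text
time_s: 22.35
position: [0.6457, 0.2513, 0.2624]
tcp_rot: [[0.998, 0.023, 0.056], [-0.056, 0.003, 0.998], [0.022, -1.0, 0.005]]
force: [-0.9, -0.2, 0.5]
opening: 0.346
```

```bash
python3 look.py d26 290 130 100 80
```

```text
22.35 [0.64567548 0.25129518 0.26238183] [-0.93387816 -0.2388403   0.53347998] [-0.02194571 -0.08608789 -0.03523296] 30.065784425906713
```

View pics/d26.png

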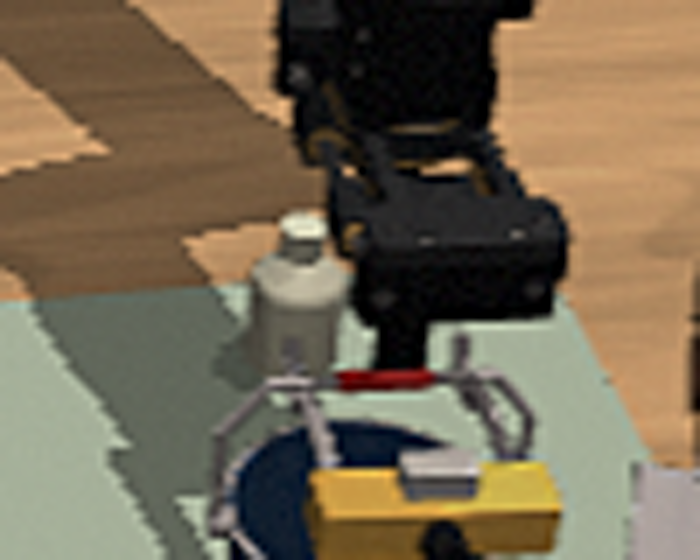

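Request:
apply_moves --steps '[{"x": 0,"y": 0,"z": 20,"spin": 0},{"x": 0,"y": 0,"z": 25,"spin": 0},{"x": -20,"y": -10,"z": 20,"spin": 0},{"x": -30,"y": -25,"z": 10,"spin": 0},{"x": -30,"y": -35,"z": 0,"spin": 0},{"x": -30,"y": -40,"z": 0,"spin": 0},{"x": -30,"y": -40,"z": 0,"spin": 0},{"x": -10,"y": -40,"z": 0,"spin": 0},{"x": 0,"y": -40,"z": 0,"spin": 0},{"x": 0,"y": -20,"z": 0,"spin": 0},{"x": 0,"y": 0,"z": 0,"spin": 0},{"x": 0,"y": 0,"z": 0,"spin": 0}]'

```text
time_s: 23.6
position: [0.4935, -0.0037, 0.3538]
tcp_rot: [[0.997, 0.052, 0.053], [-0.053, 0.005, 0.999], [0.052, -0.999, 0.007]]
force: [0.3, -0.7, 0.2]
opening: 0.343
```

```bash
python3 look.py d27 290 150 100 80; python3 -c "
from h import *
b=imaging.capture('top');crop(b,140,110,100,80,7,'t27')"; python3 look.py d28 290 150 100 80; python3 -c "
import cv2,numpy as np
a=cv2.imread('pics/d27_full.png').astype(int);b=cv2.imread('pics/d28_full.png').astype(int);print(np.abs(a-b)[150:230,290:390].max())"
```

```text
23.6 [ 0.49351994 -0.00367595  0.35376343] [ 0.34878238 -0.73726415  0.17907447] [ 0.00100428 -0.06397369  0.01543351] 29.811950889955543
23.7 [ 0.49361328 -0.00291798  0.3535486 ] [-0.27636906  0.11627885 -0.18738459] [-0.01970339 -0.03476091 -0.01266512] 30.13116353618676
13
```

View pics/d28_full.png

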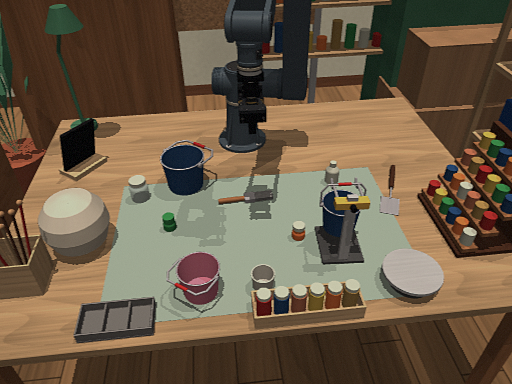

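View pics/d28.png

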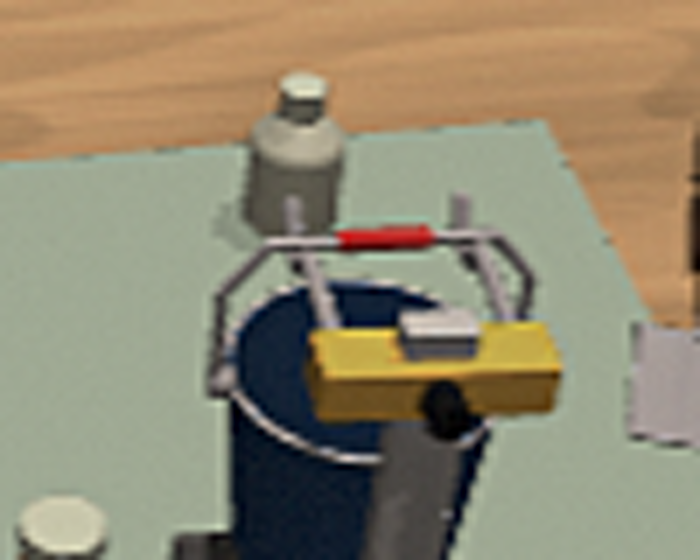

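View pics/t27.png

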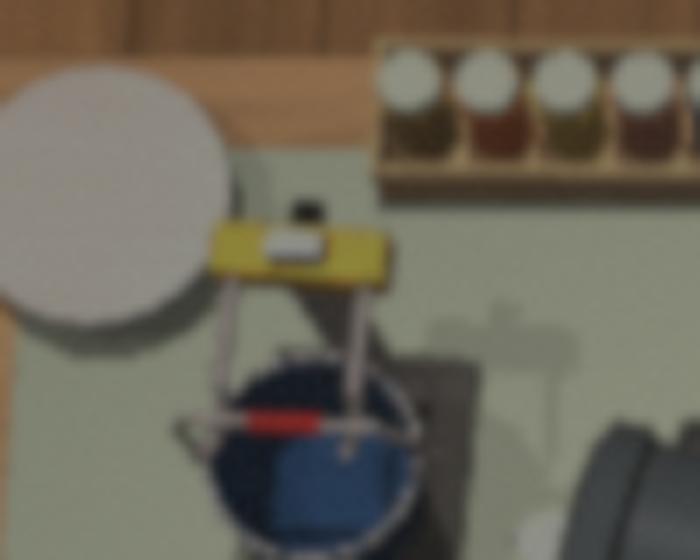

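Request:
apply_moves --steps '[{"x": 0,"y": 0,"z": 0,"spin": 0},{"x": 0,"y": 0,"z": 0,"spin": 0},{"x": 0,"y": 0,"z": 0,"spin": 0},{"x": 0,"y": 0,"z": 0,"spin": 0},{"x": 0,"y": 0,"z": 0,"spin": 0},{"x": 0,"y": 0,"z": 0,"spin": 0}]'

```text
time_s: 24.35
position: [0.4937, 0.0008, 0.3529]
tcp_rot: [[0.998, 0.05, 0.044], [-0.045, 0.006, 0.999], [0.05, -0.999, 0.008]]
force: [1.4, -0.2, -0.5]
opening: 0.345
```

```bash
python3 look.py d29 290 150 100 80; python3 -c "
import cv2,numpy as np
a=cv2.imread('pics/d28_full.png').astype(int);b=cv2.imread('pics/d29_full.png').astype(int);d=np.abs(a-b)[150:230,290:390];print(d.max(),d.mean())
c=cv2.imread('pics/scene0.png').astype(int)
e=np.abs(b-c).max(2)>60; e=cv2.morphologyEx(e.astype(np.uint8),cv2.MORPH_OPEN,np.ones((2,2)))
n,l,s,_=cv2.connectedComponentsWithStats(e); print(s[1:][s[1:,4]>12])"
```

```text
24.35 [0.49369593 0.00082459 0.35286119] [ 1.43402587 -0.18185329 -0.51291627] [-0.03469224 -0.06317911  0.02440027] 30.053588916256757
14 1.28675
[[ 188    0    3    6   15]
 [ 197    0    5    7   22]
 [ 237    0    6    6   26]
 [ 192    4    4    6   15]
 [ 214    4   12   16   57]
 [ 285    4   28    3   62]
 [ 259    6   18    3   40]
 [ 208   13    5    5   19]
 [ 201   14    5    4   15]
 [ 185   17    5    5   18]
 [ 196   20    7    5   23]
 [ 210   21    7    7   26]
 [ 189   24    5    5   18]
 [ 285   25   26   22  277]
 [ 258   27   17   21  225]
 [ 187   29   53   41 1304]
 [ 234   28   20   30  249]
 [ 284   54   25    4   69]
 [ 260   56    6    3   13]
 [ 258   58   51   24  736]
 [ 213   73   10   12   75]
 [  77   88   18   25  191]
 [ 258   89   50   38  624]
 [ 221   94    6    3   16]
 [  65   96   13   18   80]
 [  66  115    8    4   19]
 [  97  118    8   18   63]
 [  57  121   18   12  108]
 [ 263  130   46   31  819]
 [ 205  152    5    8   26]
 [  97  157   66   30  853]
 [ 206  156   48   18  589]
 [ 257  167   24    9  151]
 [ 252  176   28   45  413]
 [ 246  178   27   22  208]
 [  84  180   17   12  135]
 [ 340  183   13    4   44]
 [ 338  191   14    7   72]
 [ 321  192   25   35  517]
 [ 355  210    6   17   42]
 [ 176  212   39   44 1255]
 [ 211  213    6    8   24]
 [ 206  230    5    5   16]]
```

```bash
python3 -c "
from rig import job
print(job.hand_in())"
```

```text
the job is handed in; nothing more can be done
None
```

The blue pail now hangs by its handle on the two yellow prongs, and I handed the job in at about 24 s of the 72 s allowed.

- **Which pail:** There were three in the scene: a larger blue one at scene pixel (185,170), a pink one at (200,277) and the smaller blue one at (193,232). I took the smaller blue one, beside the green jar.
- **Handle:** The tool could only point straight down, so slanting a fingertip under the bar was not possible. I pinched the red sleeve at the rim instead, raised it, took a deeper hold and swung it upright. The pail stayed in place in the pictures.
- **Hanging:** I lifted it (about 5 N of weight), came in from the open side of the prongs and lowered it in steps of about 1 mm. The weight left the hand with the bar 230 mm above the bench. The vertical force then stayed within about 1 N of zero, apart from one reading while I shifted the bar 2 mm to confirm it sat on the flat trough floor.
- **Last checks:**
  - The sleeve sits centred between the prongs and the pail looks level.
  - Two pictures about 0.7 s apart differ only by noise around the pail.
  - The other things stand where they were, and the arm is clear of the pail.

**Disagreements and hard contact:**
- While feeling for the rim, the fingertip pressed on it with up to about 20 N before I backed off.
- The two cameras disagreed by a few millimetres on the post's position, so I relied on feel for the final height.

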